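# Fetch the pipe union from behind the solvent tins

## Task

The white pipe union needed for the kit stands at the back of one lane of the wooden rack, behind two tins. Stand those two tins upright in the white tub, then stand the union upright in the empty middle compartment of the blue kit tray, and only then put the two tins back upright, each in the spot where it stood before. Leave the grey plug and the tins of the other lane where they are, and tip nothing over.

Things in the scene. Friction and masses are not known exactly. Their poses are not given: they have to be found in the camera images.
- union: the white ribbed PVC pipe union with a dark bore and a turquoise seal ring, standing upright at the back of one lane. 50 mm high; the nut, 50 mm diameter, spans 13 to 37 mm above the underside; above it a 44 mm collar. About 0.1 kg. Origin: centre of the underside; z up
- plug: dark grey pipe plug with a 22 mm square head, 50 mm diameter, 48 mm high, at the back of the other lane. Not wanted. Origin: centre of the underside; z up
- tin_red: upright round metal tin with red label and red screw cap. 52 mm diameter, 104 mm high; body up to 74 mm, cap 36 mm diameter from 78 to 104 mm above the underside. About 0.2 kg. Origin: centre of the underside; z up the axis
- tin_yellow: upright round metal tin with yellow label and yellow screw cap. 52 mm diameter, 104 mm high; body up to 74 mm, cap 36 mm diameter from 78 to 104 mm above the underside. About 0.2 kg. Origin: centre of the underside; z up the axis
- tin_blue: upright round metal tin with blue label and blue screw cap. 52 mm diameter, 104 mm high; body up to 74 mm, cap 36 mm diameter from 78 to 104 mm above the underside. About 0.2 kg. Origin: centre of the underside; z up the axis
- tin_black: upright round metal tin with black label and black screw cap. 52 mm diameter, 104 mm high; body up to 74 mm, cap 36 mm diameter from 78 to 104 mm above the underside. About 0.2 kg. Origin: centre of the underside; z up the axis
- rack: fixed wooden rack, 240 x 188 mm. Two lanes along its x, 64 mm wide, at y = +42 and -42 mm, floor 6 mm up; battens (20 mm) and back board 60 mm high, front lip 16 mm. In each, a fitting at x = +35 mm (42 mm clear behind it), tins at x = -22 and -80 mm, 6 mm gaps; who is where varies. Origin: centre of underside; x to the back board
- tub: fixed shallow white plastic tub, 220 mm (its x) x 150 mm (its y), rim 22 mm high, wall and floor 4 mm thick; left or right of the rack. Two tins fit in it along x. Origin: centre of the underside; z up
- kit_tray: fixed blue kit tray, 276 mm (its x) x 100 mm (its y), three compartments along x, walls 12 mm high, floor 4 mm up. The outer ones hold gaskets, a turquoise end cap and barb (under 28 mm high, over 70 mm from the origin); the middle one, 88 x 92 mm inside, is empty. On the other side from the tub. Origin: under the centre of the empty compartment; z up
There are look-alikes about, which are no part of the job. Leave any green, purple or turquoise look-alike of the tin_black alone.

How it is judged:
By the outcome, as a careful person would: the job done as asked, in the order asked, and still so for the second after the job is handed in, with the robot touching nothing.
It also fails if it takes over 110 s, if anything falls off the work surface, if the arm or the gripper's body presses on something with over 40 N, if the wrist force passes 120 N, or if a joint passes its speed limit or range.

## Robot

A 7-joint arm with a two-finger parallel gripper is mounted at the origin on the work surface. World frame = base frame: x ahead of the robot, y to its left, z up, the work surface at z = 0. Lengths are in m, angles in rad, forces in N, time in s.
With the tool pointing down it reaches from about 0.4 to 0.875 m from the base axis. Payload 6.5 kg.
Tool frame: the origin (TCP) lies on the centre line of the jaws, within the pads' length; the fingertips stand 17 mm ahead of it and the grasp point (between the pads) lies 2 mm behind it; z points along the fingers, y is the line along which they close (so a half turn about z gives the same grasp; the last joint's range is limited). The gripper opens to 85 mm and grips with 20 to 120 N. Pads are 22 mm wide; open, the fingers measure 114 mm over their backs; the gripper's body (76 mm by 85 mm) begins 54 mm behind the grasp point. The pads swing forward as they close: fully open they stand 13 mm farther back than shut.
Start: joints at [1.155, 0.536, -0.004, 1.538, 0.003, 1.067, -0.071], TCP at [0.223, -0.611, 0.248] pointing down, gripper open.
Joint ranges: [-2.7, 2.7], [-0.37, 2.16], [-1.27, 1.26], [0.24, 2.4], [-1.31, 4.45], [0.19, 1.91], [-2.76, 2.76]. Speed limits (rad/s): [2.39, 2.39, 3.14, 3.14, 3.14, 3.14, 3.14].

## Interface

Orientations are given as a rotation vector (axis times angle).
In Python, from plant import sense, get_image, camera_params, finish_job, search_frame gives the robot as it stands. The module is installed in compiled form; this text tells all that it offers.
- The arm moves only by the shell command python3 -m pendant 'ROWS' [FORCE]. ROWS is JSON, a list of rows, each an object of numbers: "dx", "dy", "dz": the shift along the tool's x, y, z in units of 25 cm (1.0 is 25 cm); "wx", "wy", "wz": the turn, a rotation vector about the tool's x, y, z in units of pi/2 rad (1.0 is pi/2 rad); "grip": the opening, from 0 (shut) to 1 (fully open). A call has 1 to 8 rows; each row is the pose to reach, as a shift and turn from the pose commanded when the call began, along the tool's axes at that moment; what a row does not reach only later rows make up. A row lasts 1/12 s, in which the tool goes at most 41.7 mm and 7.16 degrees, less where a joint would pass 70% of its speed; a pose out of reach is approached as far as the arm can. A call with a number of a shift or a turn outside -1 to 1 is refused whole. A call with a gripper value outside its range is refused whole. The fingers move at their own pace and stop on an object; FORCE is the grip in N (left out, the last holds). Time passes only in rows, so rows that repeat a pose let the fingers close. It gives the time, the measured TCP pose, the force, the opening and the grip force at its end, in the units of the state.
- sense(): the state, without advancing time (a new reading comes with each control period).
- get_image(name): name is "side" or "top"; returns the picture (384x512x3 uint8, red, green, blue); there is no depth.
- camera_params(name): a dict with "intrinsics" (3x3 intrinsics, pixels), "k1" (the pictures are not rectified: a ray, as slopes to the right and down, at radius r is drawn at 1 + k1 r^2 times it, then the intrinsics apply), "camera_from_world" (4x4, takes a point from world to camera coordinates). Camera axes: x right, y up, looking along -z (the intrinsics and any distortion apply to the point x, -y, -z); pixel columns grow to the right and rows downward; lengths in m; the calibration is good to about 2 mm. A picture is of the moment at which its call begins. camera_params takes no time and is no camera call.
- finish_job(): hands the job in; it is judged then, once.
Trained networks look in the newest picture that a camera, given by its name, has taken for a name from the list of things; names that differ only in an ending like _2 or _b are one class to them, and where a whole thing is asked for, a point or a joint stands for the part that bears it (a point fixed in the world has none). Each returns a list of dicts, best first, with "p" (0 to 1); they miss things now and then, are a little off and sometimes report something else, mostly with a low value. They report only what shows in the picture. A call takes as long as a camera call. They do not tell look-alikes from the thing itself.
- search_frame(camera, thing): "bbox" ([centre column, centre row, width, height] in pixels, round what is visible of it).
The state is a dict: "time": time; "joint_pos": joint angles; "qd": joint speeds; "tau": joint torques, N m; "ee_pos": TCP position; "tool_rot": TCP orientation; "contact_force": force on the tool from outside, world axes, zero at the start; "moment": the same for the moment, N m; "grip_width": finger opening in m; "grip_force": force on a finger pad.
Only numpy, scipy, OpenCV 4.12 (cv2) and the standard library are available. Lean on these libraries where they do the work, as an engineer would, in place of code of your own. Each camera call takes 0.05 s, during which the arm holds its last target. There are 200 camera calls.

## Working session

There is one attempt and no reset: what is moved stays moved. The work goes in short steps, Python scripts to look and compute and a shell command to move; the robot and the scene stay as the last step left them, time stands still between calls to the robot, and variables do not carry over. Pictures are saved under pics/ and viewed, at most 14 in all, crops included, and the job is handed in when it is done.

```bash
mkdir -p pics; ls; python3 - <<'E'
from plant import *
import cv2,numpy as np
for n in("top","side"):
    im=get_image(n); cv2.imwrite(f"pics/{n}0.png",im[:,:,::-1]); p=camera_params(n); print(n,p)
s=sense();print(s)
E
```

```text
pics
top {'intrinsics': array([[396.47982127,   0.        , 254.41320958],
       [  0.        , 396.47982127, 190.54956889],
       [  0.        ,   0.        ,   1.        ]]), 'k1': -0.08912371359475009, 'camera_from_world': array([[-1.78756482e-02, -9.99746726e-01,  1.36727597e-02,
        -5.54388253e-04],
       [ 9.86037375e-01, -1.53628135e-02,  1.65813988e-01,
        -5.27889113e-01],
       [-1.65561940e-01,  1.64458846e-02,  9.86062258e-01,
        -7.69242066e-01],
       [ 0.00000000e+00,  0.00000000e+00,  0.00000000e+00,
         1.00000000e+00]])}
side {'intrinsics': array([[361.92899526,   0.        , 254.39821986],
       [  0.        , 361.92899526, 190.08901464],
       [  0.        ,   0.        ,   1.        ]]), 'k1': -0.09616349468965273, 'camera_from_world': array([[-0.99536193, -0.09614919,  0.00315758,  0.53601246],
       [ 0.05904381, -0.58466517,  0.80912327, -0.05425192],
       [-0.07595042,  0.80555693,  0.58763046, -0.96018982],
       [ 0.        ,  0.        ,  0.        ,  1.        ]])}
{'time': 0.1, 'joint_pos': array([ 1.15480052,  0.53711274, -0.00446102,  1.5387907 ,  0.00258373,
        1.06727954, -0.07118755]), 'qd': array([ 8.55384110e-04,  6.81808314e-04,  3.94254640e-05, -2.64053523e-03,
        7.51415009e-04,  1.55649731e-03,  9.68137066e-06]), 'tau': array([ 2.09582329e-03, -5.84566462e+01,  1.05152585e+00, -2.59777379e+01,
        1.25824084e-02,  4.61400981e-03, -1.78923261e-05]), 'ee_pos': array([ 0.22257601, -0.61012009,  0.24747959]), 'tool_rot': array([-3.09212087e+00, -5.46540475e-01,  5.73523518e-04]), 'contact_force': array([0.44929567, 0.0033849 , 0.47002399]), 'moment': array([-0.01963335, -0.03656632,  0.00384698]), 'grip_force': 0.0, 'grip_width': 0.08554688438504977}
```

View pics/top0.png

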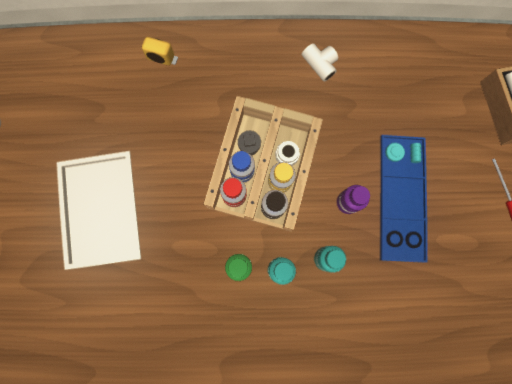

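View pics/side0.png

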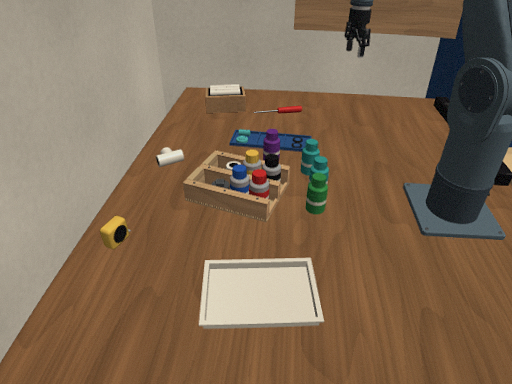

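```bash
cat > h.py <<'E'
from plant import *
import numpy as np, cv2
from scipy.spatial.transform import Rotation as R
def proj(n,P):
    p=camera_params(n);P=np.atleast_2d(P);T=p["camera_from_world"];c=P@T[:3,:3].T+T[:3,3]
    u=np.c_[c[:,0],-c[:,1]]/-c[:,2:];u=u*(1+p["k1"]*(u**2).sum(1,keepdims=True))
    K=p["intrinsics"];return u*[K[0,0],K[1,1]]+K[:2,2]
def pt(n,px,z):
    p=camera_params(n);K=p["intrinsics"];T=p["camera_from_world"]
    d=(np.array(px,float)-K[:2,2])/[K[0,0],K[1,1]];u=d.copy()
    for _ in range(20):u=d/(1+p["k1"]*(u@u))
    r=T[:3,:3].T@np.array([u[0],-u[1],-1]);o=-T[:3,:3].T@T[:3,3]
    return (o+r*(z-o[2])/r[2])
E
python3 - <<'E'
from h import *
for n in("top","side"):
  for t in("tin_red","tin_yellow","tin_blue","tin_black","union","plug","rack","tub","kit_tray"):
    print(n,t,[(np.round(d["bbox"],1).tolist(),round(d["p"],2)) for d in search_frame(n,t)[:4]])
E
```

```text
top tin_red [([234.2, 193.2, 29.0, 32.3], 0.63)]
top tin_yellow [([283.6, 178.0, 27.4, 28.2], 0.9), ([274.1, 206.7, 27.1, 30.5], 0.46), ([288.4, 155.4, 24.4, 26.1], 0.44)]
top tin_blue [([242.8, 165.8, 26.0, 32.4], 0.57)]
top tin_black [([239.6, 268.4, 26.0, 25.6], 0.87), ([283.6, 273.8, 31.9, 25.7], 0.77), ([329.4, 258.2, 29.1, 20.8], 0.77), ([276.0, 206.4, 28.2, 30.7], 0.71)]
top union [([286.8, 151.9, 24.1, 27.1], 0.57)]
top plug [([250.1, 143.9, 21.1, 21.8], 0.57)]
top rack [([262.4, 163.1, 120.6, 137.6], 0.8)]
top tub [([99.8, 210.1, 89.0, 119.1], 0.77)]
top kit_tray [([405.7, 199.6, 46.6, 131.9], 0.6), ([286.2, 153.8, 24.3, 25.1], 0.6)]
side tin_red [([257.9, 186.6, 21.8, 27.0], 0.9)]
side tin_yellow [([252.5, 162.2, 20.4, 24.5], 0.59)]
side tin_blue [([239.2, 180.8, 17.5, 31.5], 0.95)]
side tin_black [([320.5, 168.0, 18.6, 25.6], 0.88), ([316.1, 193.4, 22.1, 42.5], 0.86), ([271.0, 144.3, 16.2, 26.3], 0.86), ([311.4, 157.4, 21.1, 37.2], 0.82)]
side union [([234.4, 166.8, 13.7, 6.1], 0.59), ([272.1, 167.1, 14.3, 27.2], 0.38)]
side plug []
side rack [([235.1, 188.0, 109.4, 69.8], 0.9)]
side tub [([260.9, 293.1, 121.5, 73.5], 0.57)]
side kit_tray [([267.3, 141.2, 81.0, 20.6], 0.78)]
```

The wanted lane is the right one in the top view: black (275,203) at the front, yellow (284,175), union (288,152). The tub is on the left (99,210) and the tray on the right (404,198). Green, purple and turquoise look-alikes stand around them. Next I'll take zoomed crops for accurate corners.

```bash
python3 - <<'E'
import cv2
im=cv2.imread("pics/top0.png")
c=cv2.resize(im[90:235,195:335],None,fx=4.1,fy=4.1,interpolation=cv2.INTER_CUBIC)
cv2.imwrite("pics/rack.png",c)
a=cv2.resize(im[140:280,45:150],None,fx=3.8,fy=3.8,interpolation=cv2.INTER_CUBIC);b=cv2.resize(im[130:270,335:440],None,fx=3.8,fy=3.8,interpolation=cv2.INTER_CUBIC)
cv2.imwrite("pics/tt.png",cv2.hconcat([a,b]))
E
```

```text
(no output)
```

View pics/rack.png

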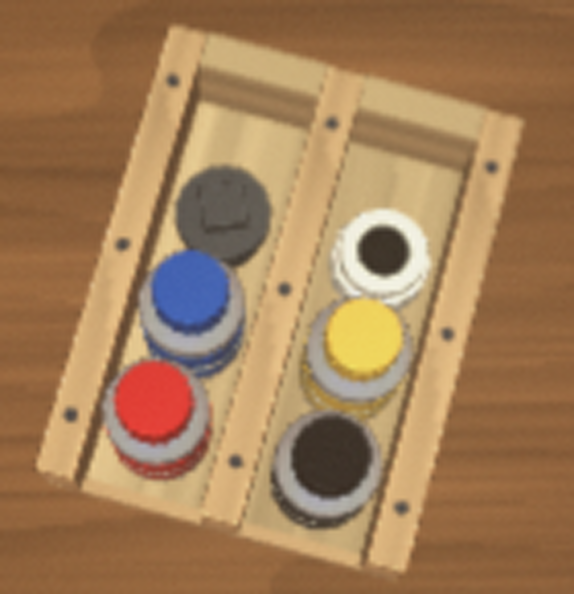

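View pics/tt.png

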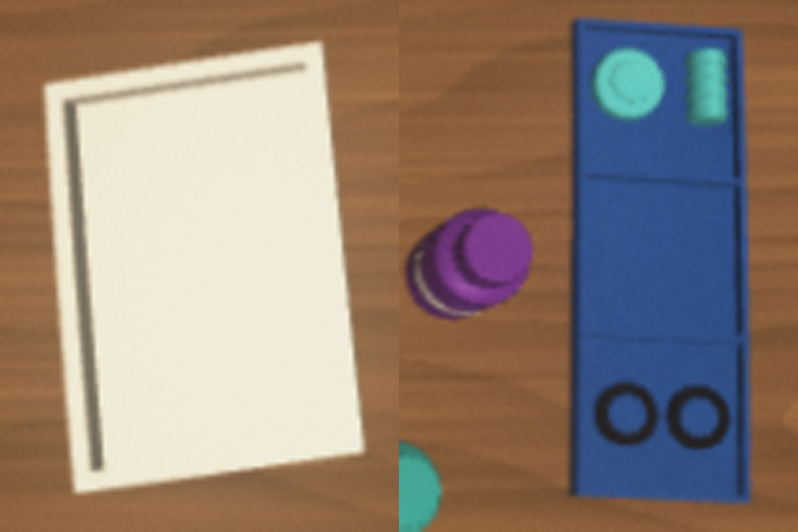

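The crop shows the rack's top corners at (172,25), (523,120), (38,468) and (408,572). Cap centres are yellow (366,337), black (331,455), and the union bore is at (384,250). The second crop shows the tub and tray corners. I'll fit poses to these.

```bash
cat > fit.py <<'E'
from h import *
from scipy.optimize import least_squares
def un(p,s,o):return (np.array(p,float)+.5)/s-.5+o
def fit(name,mod,px,x0):
    mod=np.array(mod)
    def w(q):c,s=np.cos(q[2]),np.sin(q[2]);return np.c_[q[0]+c*mod[:,0]-s*mod[:,1],q[1]+s*mod[:,0]+c*mod[:,1],mod[:,2]]
    r=least_squares(lambda q:(proj("top",w(q))-px).ravel(),x0)
    print(name,np.round(r.x,4),"res",np.round(r.fun.reshape(-1,2),1).tolist());return r.x
rp=un([(172,25),(523,120),(38,468),(408,572),(366,337),(331,455),(384,250),(190,290),(153,403)],4.1,[195,90])
m=[(.12,.094,.06),(.12,-.094,.06),(-.12,.094,.06),(-.12,-.094,.06),(-.022,-.042,.11),(-.08,-.042,.11),(.035,-.042,.056),(-.022,.042,.11),(-.08,.042,.11)]
q=fit("rack",m,rp,[.6,0,-.2])
for n,p,z in(("yellow",rp[4],.11),("black",rp[5],.11),("union",rp[6],.056)):
    print(n,pt("top",p,z)[:2].round(4))
c,s=np.cos(q[2]),np.sin(q[2])
for x in(-.08,-.022,.035):print("nominal",x,(q[:2]+[c*x+s*.042,s*x-c*.042]).round(4))
tp=un([(44,85),(322,41),(76,493),(364,452)],3.8,[45,140])
fit("tub",[(.11,.075,.022),(.11,-.075,.022),(-.11,.075,.022),(-.11,-.075,.022)],tp,[.5,.3,0])
kp=un(np.array([(575,18),(741,30),(574,494),(748,500)])-[399,0],3.8,[335,130])
fit("tray",[(.138,.05,.012),(.138,-.05,.012),(-.138,.05,.012),(-.138,-.05,.012)],kp,[.5,-.3,0])
for n,p in(("green",(239,267)),("teal1",(283,270)),("teal2",(333,259)),("purple",(357,197))):print(n,pt("top",p,.104)[:2].round(3))
E
python3 fit.py
```

```text
rack [ 0.5865 -0.0304 -0.2895] res [[-0.3, -0.1], [0.6, 0.1], [-0.8, 0.8], [-0.2, 0.8], [-0.4, -0.7], [0.3, -0.4], [0.1, 0.1], [0.1, -0.9], [0.7, 0.3]]
yellow [ 0.552 -0.065]
black [ 0.497  -0.0472]
union [ 0.6082 -0.0805]
nominal -0.08 [ 0.4978 -0.0478]
nominal -0.022 [ 0.5534 -0.0643]
nominal 0.035 [ 0.608  -0.0806]
tub [0.4967 0.3229 0.1346] res [[3.1, 2.3], [-2.4, 3.5], [2.4, -2.9], [-2.8, -2.3]]
tray [ 0.515  -0.3332 -0.0733] res [[0.1, -0.4], [-0.1, -0.6], [-0.0, 0.2], [0.0, 0.7]]
green [0.375 0.023]
teal1 [ 0.368 -0.058]
teal2 [ 0.386 -0.152]
purple [ 0.502 -0.204]
```

```bash
cat > go.py <<'E'
# usage: go.py x y z [yaw of tool x] -> shift/turn in move units from the present pose
from h import *
import sys
a=[float(v) for v in sys.argv[1:]]
s=sense();C=R.from_rotvec(s["tool_rot"])
M=C.as_matrix();yaw=np.arctan2(M[1,0],M[0,0])
print("t",round(s["time"],2),"pos",s["ee_pos"].round(4),"yaw",yaw.round(3),"j",s["joint_pos"].round(2),"F",s["contact_force"].round(1),"w",round(s["grip_width"],4),round(s["grip_force"],1))
if a:
    y=a[3] if len(a)>3 else yaw
    D=R.from_euler("z",y)*R.from_rotvec([np.pi,0,0])
    d=C.inv().apply(np.array(a[:3])-s["ee_pos"])/.25; w=(C.inv()*D).as_rotvec()/(np.pi/2)
    print("d",d.round(3),"w",w.round(3))
E
python3 go.py .4975 -.0475 .25 2.852; python3 go.py .4975 -.0475 .25 1.4
```

```text
t 1.0 pos [ 0.2228 -0.6106  0.2483] yaw 0.35 j [ 1.15  0.54 -0.    1.54  0.    1.07 -0.07] F [-0.2  0.2 -0.2] w 0.0857 0.0
d [ 1.804 -1.739 -0.007] w [-0.    -0.    -1.593]
t 1.0 pos [ 0.2228 -0.6106  0.2483] yaw 0.35 j [ 1.15  0.54 -0.    1.54  0.    1.07 -0.07] F [-0.2  0.2 -0.2] w 0.0857 0.0
d [ 1.804 -1.739 -0.007] w [-0.     0.    -0.669]
```

```bash
R='{"dx":0.9,"dy":-0.87,"wz":-0.64,"grip":0.75}'; python3 -m pendant '[{"dx":0.9,"dy":-0.87,"wz":-0.64,"grip":0.75},{"dx":0.9,"dy":-0.87,"wz":-0.64,"grip":0.75},{"dx":0.9,"dy":-0.87,"wz":-0.64,"grip":0.75},{"dx":0.9,"dy":-0.87,"wz":-0.64,"grip":0.75},{"dx":0.9,"dy":-0.87,"wz":-0.64,"grip":0.75},{"dx":0.9,"dy":-0.87,"wz":-0.64,"grip":0.75},{"dx":0.9,"dy":-0.87,"wz":-0.64,"grip":0.75},{"dx":0.9,"dy":-0.87,"wz":-0.64,"grip":0.75}]' 40; python3 go.py .4975 -.0475 .2 2.852
```

```text
t 1.0 pos [ 0.2228 -0.6106  0.2483] yaw 0.35 j [ 1.15  0.54 -0.    1.54  0.    1.07 -0.07] F [-0.2  0.2 -0.2] w 0.0857 0.0
d [ 1.804 -1.739  0.193] w [-0.    -0.    -1.593]invalid input at $[0]: expected keys dx, dy, dz, wx, wy, wz, grip
```

```bash
python3 -m pendant '[{"dx":0.9,"dy":-0.87,"dz":0,"wx":0,"wy":0,"wz":-0.64,"grip":0.75},{"dx":0.9,"dy":-0.87,"dz":0,"wx":0,"wy":0,"wz":-0.64,"grip":0.75},{"dx":0.9,"dy":-0.87,"dz":0,"wx":0,"wy":0,"wz":-0.64,"grip":0.75},{"dx":0.9,"dy":-0.87,"dz":0,"wx":0,"wy":0,"wz":-0.64,"grip":0.75},{"dx":0.9,"dy":-0.87,"dz":0,"wx":0,"wy":0,"wz":-0.64,"grip":0.75},{"dx":0.9,"dy":-0.87,"dz":0,"wx":0,"wy":0,"wz":-0.64,"grip":0.75},{"dx":0.9,"dy":-0.87,"dz":0,"wx":0,"wy":0,"wz":-0.64,"grip":0.75},{"dx":0.9,"dy":-0.87,"dz":0,"wx":0,"wy":0,"wz":-0.64,"grip":0.75}]' 40; python3 go.py .4975 -.0475 .2 2.852
```

```text
time: 1.67
ee_pos: [0.3618, -0.3243, 0.2487]
tool_rot: [-2.441, -1.977, -0.002]
contact_force: [1.2, 0.4, -0.4]
grip_width: 0.064
grip_force: 0.0
t 1.67 pos [ 0.3618 -0.3243  0.2487] yaw 1.361 j [ 0.92  0.28 -0.33  1.95  0.11  0.94  0.33] F [ 1.2  0.4 -0.4] w 0.064 0.0
d [1.196 0.3   0.196] w [ 0.001 -0.    -0.949]
```

```bash
python3 -m pendant '[{"dx":1,"dy":0.25,"dz":0.1,"wx":0,"wy":0,"wz":-0.63,"grip":0.75},{"dx":1,"dy":0.25,"dz":0.1,"wx":0,"wy":0,"wz":-0.63,"grip":0.75},{"dx":1,"dy":0.25,"dz":0.1,"wx":0,"wy":0,"wz":-0.63,"grip":0.75},{"dx":1,"dy":0.25,"dz":0.1,"wx":0,"wy":0,"wz":-0.63,"grip":0.75},{"dx":1,"dy":0.25,"dz":0.1,"wx":0,"wy":0,"wz":-0.63,"grip":0.75},{"dx":1,"dy":0.25,"dz":0.1,"wx":0,"wy":0,"wz":-0.63,"grip":0.75},{"dx":1,"dy":0.25,"dz":0.1,"wx":0,"wy":0,"wz":-0.63,"grip":0.75},{"dx":1,"dy":0.25,"dz":0.1,"wx":0,"wy":0,"wz":-0.63,"grip":0.75}]' 40; python3 go.py .4975 -.0475 .2 2.852
```

```text
time: 2.33
ee_pos: [0.4769, -0.0946, 0.2235]
tool_rot: [1.207, 2.9, 0.004]
contact_force: [-0.4, -0.1, -0.3]
grip_width: 0.0642
grip_force: 0.0
t 2.33 pos [ 0.4769 -0.0946  0.2235] yaw 2.353 j [ 0.63  0.36 -0.63  1.96  0.26  0.91  0.65] F [-0.4 -0.1 -0.3] w 0.0642 0.0
d [0.076 0.191 0.094] w [ 0.001  0.    -0.318]
```

```bash
python3 -m pendant '[{"dx":0.076,"dy":0.191,"dz":0.2,"wx":0,"wy":0,"wz":-0.318,"grip":0.75},{"dx":0.076,"dy":0.191,"dz":0.2,"wx":0,"wy":0,"wz":-0.318,"grip":0.75},{"dx":0.076,"dy":0.191,"dz":0.2,"wx":0,"wy":0,"wz":-0.318,"grip":0.75},{"dx":0.076,"dy":0.191,"dz":0.2,"wx":0,"wy":0,"wz":-0.318,"grip":0.75},{"dx":0.076,"dy":0.191,"dz":0.2,"wx":0,"wy":0,"wz":-0.318,"grip":0.75},{"dx":0.076,"dy":0.191,"dz":0.2,"wx":0,"wy":0,"wz":-0.318,"grip":0.75},{"dx":0.076,"dy":0.191,"dz":0.2,"wx":0,"wy":0,"wz":-0.318,"grip":0.75}]' 40; python3 go.py .4975 -.0475 .102 2.852; python3 - <<'E'
from h import *
a=get_image("top")[110:240,190:330,::-1];b=get_image("side")[110:240,180:320,::-1]
f=lambda i:cv2.resize(i,None,fx=2.8,fy=2.8,interpolation=cv2.INTER_CUBIC)
cv2.imwrite("pics/c1.png",cv2.hconcat([f(a),f(b)]))
E
```

```text
time: 2.92
ee_pos: [0.4966, -0.0525, 0.1735]
tool_rot: [0.48, 3.104, -0.0]
contact_force: [0.8, -0.3, -0.3]
grip_width: 0.064
grip_force: 0.0
t 2.92 pos [ 0.4966 -0.0525  0.1735] yaw 2.835 j [ 0.58  0.48 -0.71  1.96  0.42  0.84  0.91] F [ 0.8 -0.3 -0.3] w 0.064 0.0
d [0.003 0.02  0.286] w [-0.     0.    -0.011]
```

View pics/c1.png

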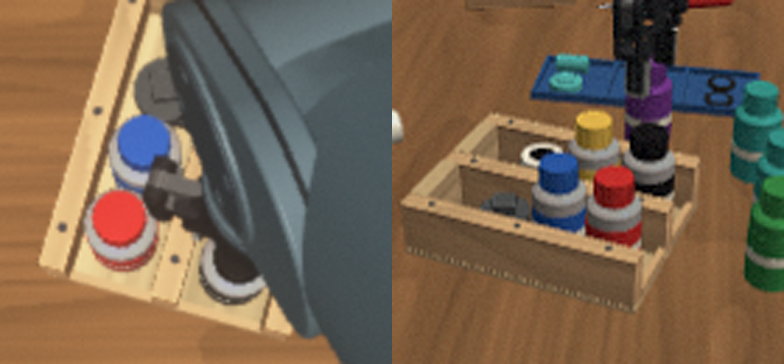

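The gripper is above the black cap in both views, and the red and blue tins have clearance. Descending.

```bash
python3 -m pendant '[{"dx":0.003,"dy":0.02,"dz":0.14,"wx":0,"wy":0,"wz":-0.011,"grip":0.75},{"dx":0.003,"dy":0.02,"dz":0.14,"wx":0,"wy":0,"wz":-0.011,"grip":0.75},{"dx":0.003,"dy":0.02,"dz":0.14,"wx":0,"wy":0,"wz":-0.011,"grip":0.75},{"dx":0.003,"dy":0.02,"dz":0.14,"wx":0,"wy":0,"wz":-0.011,"grip":0.75},{"dx":0.003,"dy":0.02,"dz":0.14,"wx":0,"wy":0,"wz":-0.011,"grip":0.75}]' 40; python3 go.py .4975 -.0475 .102 2.852
```

```text
time: 3.43
ee_pos: [0.498, -0.0473, 0.1395]
tool_rot: [0.448, 3.108, -0.0]
contact_force: [-0.2, 0.1, -0.5]
grip_width: 0.0641
grip_force: 0.0
t 3.43 pos [ 0.498  -0.0473  0.1395] yaw 2.855 j [ 0.54  0.54 -0.68  1.99  0.47  0.78  0.87] F [-0.2  0.1 -0.5] w 0.0641 0.0
d [ 0.002 -0.001  0.15 ] w [0.    0.001 0.002]
```

```bash
python3 -m pendant '[{"dx":0,"dy":0,"dz":0.15,"wx":0,"wy":0,"wz":0,"grip":0.75},{"dx":0,"dy":0,"dz":0.15,"wx":0,"wy":0,"wz":0,"grip":0.75},{"dx":0,"dy":0,"dz":0.15,"wx":0,"wy":0,"wz":0,"grip":0.75},{"dx":0,"dy":0,"dz":0.15,"wx":0,"wy":0,"wz":0,"grip":0.75},{"dx":0,"dy":0,"dz":0.15,"wx":0,"wy":0,"wz":0,"grip":0.3},{"dx":0,"dy":0,"dz":0.15,"wx":0,"wy":0,"wz":0,"grip":0.3},{"dx":0,"dy":0,"dz":0.15,"wx":0,"wy":0,"wz":0,"grip":0.3},{"dx":0,"dy":0,"dz":0.15,"wx":0,"wy":0,"wz":0,"grip":0.3}]' 40; python3 go.py
```

```text
time: 4.1
ee_pos: [0.4982, -0.0473, 0.1022]
tool_rot: [0.447, 3.107, -0.001]
contact_force: [-0.9, -0.7, 6.6]
grip_width: 0.0345
grip_force: 39.2
t 4.1 pos [ 0.4982 -0.0473  0.1022] yaw 2.856 j [ 0.5   0.6  -0.63  2.    0.54  0.71  0.82] F [-0.9 -0.7  6.6] w 0.0345 39.2
```

```bash
python3 -m pendant '[{"dx":0,"dy":0,"dz":-0.6,"wx":0,"wy":0,"wz":0,"grip":0.3},{"dx":0,"dy":0,"dz":-0.6,"wx":0,"wy":0,"wz":0,"grip":0.3},{"dx":0,"dy":0,"dz":-0.6,"wx":0,"wy":0,"wz":0,"grip":0.3},{"dx":0,"dy":0,"dz":-0.6,"wx":0,"wy":0,"wz":0,"grip":0.3},{"dx":0,"dy":0,"dz":-0.6,"wx":0,"wy":0,"wz":0,"grip":0.3},{"dx":0,"dy":0,"dz":-0.6,"wx":0,"wy":0,"wz":0,"grip":0.3}]' 40; python3 go.py .447 .316 .2 2.856
```

```text
time: 4.6
ee_pos: [0.498, -0.0474, 0.2524]
tool_rot: [0.447, 3.106, -0.001]
contact_force: [-0.4, -0.3, -2.4]
grip_width: 0.0349
grip_force: 41.0
t 4.6 pos [ 0.498  -0.0474  0.2524] yaw 2.856 j [ 0.64  0.38 -0.78  1.89  0.32  1.    1.  ] F [-0.4 -0.3 -2.4] w 0.0349 41.0
d [0.606 1.337 0.207] w [-0.     0.002 -0.   ]
```

Held (weight 2.4 N). On to the tub.

```bash
python3 -m pendant '[{"dx":0.45,"dy":1,"dz":0,"wx":0,"wy":0,"wz":0,"grip":0.3},{"dx":0.45,"dy":1,"dz":0,"wx":0,"wy":0,"wz":0,"grip":0.3},{"dx":0.45,"dy":1,"dz":0,"wx":0,"wy":0,"wz":0,"grip":0.3},{"dx":0.45,"dy":1,"dz":0,"wx":0,"wy":0,"wz":0,"grip":0.3},{"dx":0.45,"dy":1,"dz":0,"wx":0,"wy":0,"wz":0,"grip":0.3},{"dx":0.45,"dy":1,"dz":0,"wx":0,"wy":0,"wz":0,"grip":0.3},{"dx":0.45,"dy":1,"dz":0,"wx":0,"wy":0,"wz":0,"grip":0.3},{"dx":0.45,"dy":1,"dz":0,"wx":0,"wy":0,"wz":0,"grip":0.3}]' 40; python3 go.py .447 .316 .14 2.856
```

```text
time: 5.27
ee_pos: [0.4566, 0.2308, 0.25]
tool_rot: [-0.432, -3.109, -0.005]
contact_force: [-0.6, -0.0, -1.4]
grip_width: 0.0345
grip_force: 40.9
t 5.27 pos [0.4566 0.2308 0.25  ] yaw 2.865 j [ 0.12  0.42 -0.85  1.86  0.37  1.02  0.41] F [-0.6 -0.  -1.4] w 0.0345 40.9
d [0.128 0.316 0.441] w [ 0.002 -0.002  0.006]
```

```bash
python3 -m pendant '[{"dx":0.128,"dy":0.316,"dz":0.2,"wx":0,"wy":0,"wz":0,"grip":0.3},{"dx":0.128,"dy":0.316,"dz":0.2,"wx":0,"wy":0,"wz":0,"grip":0.3},{"dx":0.128,"dy":0.316,"dz":0.441,"wx":0.002,"wy":-0.002,"wz":0.006,"grip":0.3},{"dx":0.128,"dy":0.316,"dz":0.441,"wx":0.002,"wy":-0.002,"wz":0.006,"grip":0.3},{"dx":0.128,"dy":0.316,"dz":0.441,"wx":0.002,"wy":-0.002,"wz":0.006,"grip":0.3},{"dx":0.128,"dy":0.316,"dz":0.441,"wx":0.002,"wy":-0.002,"wz":0.006,"grip":0.3},{"dx":0.128,"dy":0.316,"dz":0.441,"wx":0.002,"wy":-0.002,"wz":0.006,"grip":0.3}]' 40; python3 go.py .447 .316 .101 2.856; python3 - <<'E'
from h import *
a=get_image("top")[140:280,45:185,::-1];b=get_image("side")[200:340,190:330,::-1]
f=lambda i:cv2.resize(i,None,fx=2.8,fy=2.8,interpolation=cv2.INTER_CUBIC)
cv2.imwrite("pics/c2.png",cv2.hconcat([f(a),f(b)]))
E
```

```text
time: 5.85
ee_pos: [0.4518, 0.3087, 0.1413]
tool_rot: [0.462, 3.104, -0.006]
contact_force: [0.4, -0.1, -1.1]
grip_width: 0.0346
grip_force: 40.9
t 5.85 pos [0.4518 0.3087 0.1413] yaw 2.846 j [-0.14  0.62 -0.73  1.86  0.55  0.87  0.13] F [ 0.4 -0.1 -1.1] w 0.0346 40.9
d [0.027 0.023 0.161] w [-0.002  0.002 -0.006]
```

View pics/c2.png

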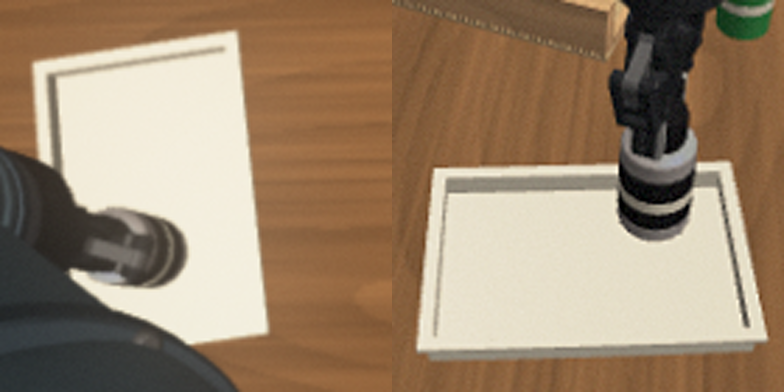

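The black tin hangs upright over the robot-side half of the tub. Lowering and releasing.

```bash
python3 -m pendant '[{"dx":0.02,"dy":0.02,"dz":0.1,"wx":0,"wy":0,"wz":0,"grip":0.3},{"dx":0.02,"dy":0.02,"dz":0.161,"wx":0,"wy":0,"wz":0,"grip":0.3},{"dx":0.02,"dy":0.02,"dz":0.161,"wx":0,"wy":0,"wz":0,"grip":0.3},{"dx":0.02,"dy":0.02,"dz":0.161,"wx":0,"wy":0,"wz":0,"grip":0.3},{"dx":0.02,"dy":0.02,"dz":0.161,"wx":0,"wy":0,"wz":0,"grip":0.3}]' 40; python3 go.py .447 .316 .101 2.856
```

```text
time: 6.37
ee_pos: [0.4489, 0.3154, 0.1017]
tool_rot: [0.462, 3.103, -0.004]
contact_force: [0.2, -0.9, -1.6]
grip_width: 0.0345
grip_force: 42.7
t 6.37 pos [0.4489 0.3154 0.1017] yaw 2.846 j [-0.18  0.68 -0.69  1.88  0.6   0.8   0.08] F [ 0.2 -0.9 -1.6] w 0.0345 42.7
d [0.008 0.    0.003] w [-0.001  0.003 -0.006]
```

```bash
python3 -m pendant '[{"dx":0,"dy":0,"dz":0.006,"wx":0,"wy":0,"wz":0,"grip":0.3},{"dx":0,"dy":0,"dz":0.006,"wx":0,"wy":0,"wz":0,"grip":0.3},{"dx":0,"dy":0,"dz":0.006,"wx":0,"wy":0,"wz":0,"grip":0.75},{"dx":0,"dy":0,"dz":0.006,"wx":0,"wy":0,"wz":0,"grip":0.75},{"dx":0,"dy":0,"dz":0.006,"wx":0,"wy":0,"wz":0,"grip":0.75},{"dx":0,"dy":0,"dz":0.006,"wx":0,"wy":0,"wz":0,"grip":0.75}]' 40; python3 go.py
```

```text
time: 6.87
ee_pos: [0.448, 0.3155, 0.0989]
tool_rot: [0.461, 3.105, -0.005]
contact_force: [0.5, 0.6, -0.0]
grip_width: 0.0643
grip_force: 0.0
t 6.87 pos [0.448  0.3155 0.0989] yaw 2.847 j [-0.18  0.69 -0.69  1.88  0.6   0.79  0.08] F [ 0.5  0.6 -0. ] w 0.0643 0.0
```

```bash
python3 -m pendant '[{"dx":0,"dy":0,"dz":-0.35,"wx":0,"wy":0,"wz":0,"grip":0.75},{"dx":0,"dy":0,"dz":-0.35,"wx":0,"wy":0,"wz":0,"grip":0.75},{"dx":0,"dy":0,"dz":-0.35,"wx":0,"wy":0,"wz":0,"grip":0.75},{"dx":0,"dy":0,"dz":-0.35,"wx":0,"wy":0,"wz":0,"grip":0.75}]' 40; python3 go.py .5527 -.0645 .19 2.852
```

```text
time: 7.2
ee_pos: [0.4491, 0.3171, 0.189]
tool_rot: [0.461, 3.101, 0.0]
contact_force: [0.7, 0.2, -0.8]
grip_width: 0.0641
grip_force: 0.0
t 7.2 pos [0.4491 0.3171 0.189 ] yaw 2.847 j [-0.11  0.56 -0.78  1.83  0.49  0.95  0.17] F [ 0.7  0.2 -0.8] w 0.0641 0.0
d [-0.84 -1.34  0.  ] w [ 0.001  0.004 -0.003]
```

```bash
python3 -m pendant '[{"dx":-0.62,"dy":-1,"dz":0,"wx":0,"wy":0,"wz":0,"grip":0.75},{"dx":-0.62,"dy":-1,"dz":0,"wx":0,"wy":0,"wz":0,"grip":0.75},{"dx":-0.62,"dy":-1,"dz":0,"wx":0,"wy":0,"wz":0,"grip":0.75},{"dx":-0.62,"dy":-1,"dz":0,"wx":0,"wy":0,"wz":0,"grip":0.75},{"dx":-0.62,"dy":-1,"dz":0,"wx":0,"wy":0,"wz":0,"grip":0.75},{"dx":-0.62,"dy":-1,"dz":0,"wx":0,"wy":0,"wz":0,"grip":0.75},{"dx":-0.62,"dy":-1,"dz":0,"wx":0,"wy":0,"wz":0,"grip":0.75},{"dx":-0.62,"dy":-1,"dz":0,"wx":0,"wy":0,"wz":0,"grip":0.75}]' 40; python3 go.py .5527 -.0645 .14 2.852
```

```text
time: 7.87
ee_pos: [0.5243, 0.021, 0.1854]
tool_rot: [0.48, 3.104, -0.015]
contact_force: [0.6, -0.6, -0.4]
grip_width: 0.0639
grip_force: 0.0
t 7.87 pos [0.5243 0.021  0.1854] yaw 2.835 j [ 0.45  0.52 -0.75  1.89  0.46  0.91  0.74] F [ 0.6 -0.6 -0.4] w 0.0639 0.0
d [-0.211 -0.29   0.185] w [-0.006  0.001 -0.011]
```

```bash
python3 -m pendant '[{"dx":-0.211,"dy":-0.29,"dz":0,"wx":-0.006,"wy":0,"wz":-0.011,"grip":0.75},{"dx":-0.211,"dy":-0.29,"dz":0,"wx":-0.006,"wy":0,"wz":-0.011,"grip":0.75},{"dx":-0.211,"dy":-0.29,"dz":0.18,"wx":-0.006,"wy":0,"wz":-0.011,"grip":0.75},{"dx":-0.211,"dy":-0.29,"dz":0.18,"wx":-0.006,"wy":0,"wz":-0.011,"grip":0.75},{"dx":-0.211,"dy":-0.29,"dz":0.18,"wx":-0.006,"wy":0,"wz":-0.011,"grip":0.75},{"dx":-0.211,"dy":-0.29,"dz":0.18,"wx":-0.006,"wy":0,"wz":-0.011,"grip":0.75},{"dx":-0.211,"dy":-0.29,"dz":0.18,"wx":-0.006,"wy":0,"wz":-0.011,"grip":0.75}]' 40; python3 go.py .5527 -.0645 .102 2.852
```

```text
time: 8.45
ee_pos: [0.5534, -0.0514, 0.1441]
tool_rot: [0.429, 3.107, 0.01]
contact_force: [-0.9, -0.2, -0.0]
grip_width: 0.0639
grip_force: 0.0
t 8.45 pos [ 0.5534 -0.0514  0.1441] yaw 2.867 j [ 0.54  0.62 -0.71  1.84  0.52  0.86  0.88] F [-0.9 -0.2 -0. ] w 0.0639 0.0
d [-0.011 -0.052  0.168] w [0.005 0.003 0.009]
```

```bash
python3 -m pendant '[{"dx":0,"dy":0,"dz":0,"wx":0,"wy":0,"wz":0,"grip":0.75},{"dx":0,"dy":0,"dz":0,"wx":0,"wy":0,"wz":0,"grip":0.75}]' 40; python3 go.py .5527 -.0645 .102 2.852
```

```text
time: 8.62
ee_pos: [0.5535, -0.0525, 0.1441]
tool_rot: [0.431, 3.106, 0.009]
contact_force: [-0.1, 1.2, -0.4]
grip_width: 0.0639
grip_force: 0.0
t 8.62 pos [ 0.5535 -0.0525  0.1441] yaw 2.866 j [ 0.54  0.62 -0.71  1.84  0.52  0.86  0.88] F [-0.1  1.2 -0.4] w 0.0639 0.0
d [-0.009 -0.048  0.168] w [0.004 0.003 0.009]
```

```bash
python3 -m pendant '[{"dx":-0.009,"dy":-0.048,"dz":0.02,"wx":0.004,"wy":0.003,"wz":0.009,"grip":0.75},{"dx":-0.009,"dy":-0.048,"dz":0.02,"wx":0.004,"wy":0.003,"wz":0.009,"grip":0.75},{"dx":-0.009,"dy":-0.048,"dz":0.02,"wx":0.004,"wy":0.003,"wz":0.009,"grip":0.75},{"dx":-0.009,"dy":-0.048,"dz":0.02,"wx":0.004,"wy":0.003,"wz":0.009,"grip":0.75}]' 40; python3 go.py .5527 -.0645 .102 2.852
```

```text
time: 8.95
ee_pos: [0.5518, -0.0659, 0.1378]
tool_rot: [-0.457, -3.106, -0.0]
contact_force: [-0.5, 0.3, -0.4]
grip_width: 0.0641
grip_force: 0.0
t 8.95 pos [ 0.5518 -0.0659  0.1378] yaw 2.849 j [ 0.55  0.63 -0.69  1.84  0.52  0.86  0.88] F [-0.5  0.3 -0.4] w 0.0641 0.0
d [-0.002  0.006  0.143] w [-0.    -0.001 -0.002]
```

```bash
python3 -m pendant '[{"dx":-0.002,"dy":0.006,"dz":0.143,"wx":0,"wy":0,"wz":0,"grip":0.75},{"dx":-0.002,"dy":0.006,"dz":0.143,"wx":0,"wy":0,"wz":0,"grip":0.75},{"dx":-0.002,"dy":0.006,"dz":0.143,"wx":0,"wy":0,"wz":0,"grip":0.75},{"dx":-0.002,"dy":0.006,"dz":0.143,"wx":0,"wy":0,"wz":0,"grip":0.75},{"dx":-0.002,"dy":0.006,"dz":0.143,"wx":0,"wy":0,"wz":0,"grip":0.3},{"dx":-0.002,"dy":0.006,"dz":0.143,"wx":0,"wy":0,"wz":0,"grip":0.3},{"dx":-0.002,"dy":0.006,"dz":0.143,"wx":0,"wy":0,"wz":0,"grip":0.3},{"dx":-0.002,"dy":0.006,"dz":0.143,"wx":0,"wy":0,"wz":0,"grip":0.3}]' 40; python3 go.py
```

```text
time: 9.62
ee_pos: [0.5535, -0.0642, 0.1034]
tool_rot: [0.457, 3.108, 0.0]
contact_force: [0.2, -0.5, 4.9]
grip_width: 0.0348
grip_force: 39.7
t 9.62 pos [ 0.5535 -0.0642  0.1034] yaw 2.85 j [ 0.52  0.68 -0.66  1.86  0.57  0.8   0.84] F [ 0.2 -0.5  4.9] w 0.0348 39.7
```

```bash
python3 -m pendant '[{"dx":0,"dy":0,"dz":-0.6,"wx":0,"wy":0,"wz":0,"grip":0.3},{"dx":0,"dy":0,"dz":-0.6,"wx":0,"wy":0,"wz":0,"grip":0.3},{"dx":0,"dy":0,"dz":-0.6,"wx":0,"wy":0,"wz":0,"grip":0.3},{"dx":0,"dy":0,"dz":-0.6,"wx":0,"wy":0,"wz":0,"grip":0.3},{"dx":0,"dy":0,"dz":-0.6,"wx":0,"wy":0,"wz":0,"grip":0.3},{"dx":0,"dy":0,"dz":-0.6,"wx":0,"wy":0,"wz":0,"grip":0.3}]' 40; python3 go.py .5463 .3296 .25 2.852
```

```text
time: 10.12
ee_pos: [0.5535, -0.0645, 0.2534]
tool_rot: [0.457, 3.107, -0.001]
contact_force: [0.3, 0.4, -3.0]
grip_width: 0.0346
grip_force: 41.6
t 10.12 pos [ 0.5535 -0.0645  0.2534] yaw 2.85 j [ 0.63  0.49 -0.79  1.75  0.39  1.07  0.98] F [ 0.3  0.4 -3. ] w 0.0346 41.6
d [0.481 1.502 0.013] w [-0.     0.001 -0.002]
```

```bash
python3 -m pendant '[{"dx":0.31,"dy":0.97,"dz":0,"wx":0,"wy":0,"wz":0,"grip":0.3},{"dx":0.31,"dy":0.97,"dz":0,"wx":0,"wy":0,"wz":0,"grip":0.3},{"dx":0.31,"dy":0.97,"dz":0,"wx":0,"wy":0,"wz":0,"grip":0.3},{"dx":0.31,"dy":0.97,"dz":0,"wx":0,"wy":0,"wz":0,"grip":0.3},{"dx":0.31,"dy":0.97,"dz":0,"wx":0,"wy":0,"wz":0,"grip":0.3},{"dx":0.31,"dy":0.97,"dz":0,"wx":0,"wy":0,"wz":0,"grip":0.3},{"dx":0.31,"dy":0.97,"dz":0,"wx":0,"wy":0,"wz":0,"grip":0.3},{"dx":0.31,"dy":0.97,"dz":0,"wx":0,"wy":0,"wz":0,"grip":0.3}]' 40; python3 go.py .5463 .3296 .14 2.852
```

```text
time: 10.78
ee_pos: [0.5461, 0.1943, 0.2505]
tool_rot: [-0.444, -3.105, -0.002]
contact_force: [-0.3, -0.8, -2.8]
grip_width: 0.0347
grip_force: 41.6
t 10.78 pos [0.5461 0.1943 0.2505] yaw 2.857 j [ 0.17  0.54 -0.81  1.69  0.43  1.1   0.52] F [-0.3 -0.8 -2.8] w 0.0347 41.6
d [0.149 0.52  0.443] w [ 0.    -0.003  0.003]
```

```bash
python3 -m pendant '[{"dx":0.149,"dy":0.52,"dz":0,"wx":0,"wy":0,"wz":0,"grip":0.3},{"dx":0.149,"dy":0.52,"dz":0,"wx":0,"wy":0,"wz":0,"grip":0.3},{"dx":0.149,"dy":0.52,"dz":0.443,"wx":0,"wy":0,"wz":0,"grip":0.3},{"dx":0.149,"dy":0.52,"dz":0.443,"wx":0,"wy":0,"wz":0,"grip":0.3},{"dx":0.149,"dy":0.52,"dz":0.443,"wx":0,"wy":0,"wz":0,"grip":0.3},{"dx":0.149,"dy":0.52,"dz":0.443,"wx":0,"wy":0,"wz":0,"grip":0.3},{"dx":0.149,"dy":0.52,"dz":0.443,"wx":0,"wy":0,"wz":0,"grip":0.3},{"dx":0.149,"dy":0.52,"dz":0.443,"wx":0,"wy":0,"wz":0,"grip":0.3}]' 40; python3 go.py .5463 .3296 .1015 2.852
```

```text
time: 11.45
ee_pos: [0.5506, 0.324, 0.1414]
tool_rot: [-0.458, -3.106, 0.002]
contact_force: [0.1, -1.3, -2.1]
grip_width: 0.0347
grip_force: 41.8
t 11.45 pos [0.5506 0.324  0.1414] yaw 2.849 j [-0.13  0.76 -0.71  1.61  0.57  0.99  0.25] F [ 0.1 -1.3 -2.1] w 0.0347 41.8
d [0.023 0.017 0.16 ] w [-0.001 -0.001 -0.002]
```

```bash
python3 -m pendant '[{"dx":0.018,"dy":0.017,"dz":0.1,"wx":0,"wy":0,"wz":0,"grip":0.3},{"dx":0.018,"dy":0.017,"dz":0.16,"wx":0,"wy":0,"wz":0,"grip":0.3},{"dx":0.018,"dy":0.017,"dz":0.16,"wx":0,"wy":0,"wz":0,"grip":0.3},{"dx":0.018,"dy":0.017,"dz":0.16,"wx":0,"wy":0,"wz":0,"grip":0.3},{"dx":0.018,"dy":0.017,"dz":0.16,"wx":0,"wy":0,"wz":0,"grip":0.3}]' 40; python3 go.py .5463 .3296 .1015 2.852
```

```text
time: 11.87
ee_pos: [0.5475, 0.3301, 0.1025]
tool_rot: [-0.458, -3.107, 0.0]
contact_force: [-0.2, 0.5, -1.6]
grip_width: 0.0345
grip_force: 44.0
t 11.87 pos [0.5475 0.3301 0.1025] yaw 2.849 j [-0.16  0.81 -0.68  1.63  0.61  0.93  0.21] F [-0.2  0.5 -1.6] w 0.0345 44.0
d [ 0.004 -0.003  0.004] w [-0.    -0.    -0.002]
```

```bash
python3 -m pendant '[{"dx":0,"dy":0,"dz":0.005,"wx":0,"wy":0,"wz":0,"grip":0.3},{"dx":0,"dy":0,"dz":0.005,"wx":0,"wy":0,"wz":0,"grip":0.3},{"dx":0,"dy":0,"dz":0.005,"wx":0,"wy":0,"wz":0,"grip":0.75},{"dx":0,"dy":0,"dz":0.005,"wx":0,"wy":0,"wz":0,"grip":0.75},{"dx":0,"dy":0,"dz":0.005,"wx":0,"wy":0,"wz":0,"grip":0.75},{"dx":0,"dy":0,"dz":0.005,"wx":0,"wy":0,"wz":0,"grip":0.75}]' 40; python3 go.py
```

```text
time: 12.37
ee_pos: [0.547, 0.331, 0.1006]
tool_rot: [-0.456, -3.107, -0.001]
contact_force: [-0.4, 0.7, -0.0]
grip_width: 0.0641
grip_force: 0.0
t 12.37 pos [0.547  0.331  0.1006] yaw 2.85 j [-0.16  0.81 -0.68  1.63  0.61  0.92  0.21] F [-0.4  0.7 -0. ] w 0.0641 0.0
```

```bash
python3 -m pendant '[{"dx":0,"dy":0,"dz":-0.38,"wx":0,"wy":0,"wz":0,"grip":0.75},{"dx":0,"dy":0,"dz":-0.38,"wx":0,"wy":0,"wz":0,"grip":0.75},{"dx":0,"dy":0,"dz":-0.38,"wx":0,"wy":0,"wz":0,"grip":0.75},{"dx":0,"dy":0,"dz":-0.38,"wx":0,"wy":0,"wz":0,"grip":0.75}]' 40; python3 go.py .608 -.0805 .2 1.281; python3 - <<'E'
from h import *
im=get_image("side");cv2.imwrite("pics/s3.png",im[:,:,::-1])
im=get_image("top");cv2.imwrite("pics/t3.png",im[:,:,::-1])
E
```

```text
time: 12.7
ee_pos: [0.5489, 0.333, 0.2001]
tool_rot: [0.456, 3.104, 0.009]
contact_force: [0.7, 0.4, -0.6]
grip_width: 0.0642
grip_force: 0.0
t 12.7 pos [0.5489 0.333  0.2001] yaw 2.85 j [-0.12  0.69 -0.75  1.58  0.52  1.08  0.28] F [ 0.7  0.4 -0.6] w 0.0642 0.0
d [-0.702 -1.516 -0.007] w [ 0.005 -0.001  0.999]
```

View pics/s3.png

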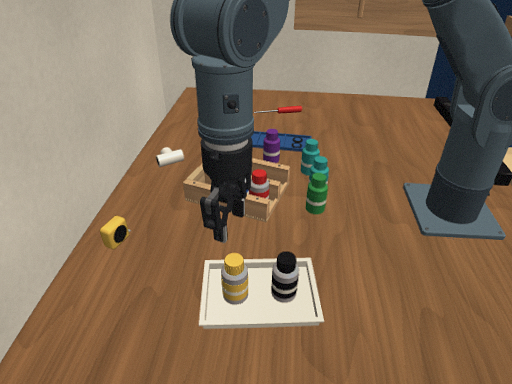

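Both tins stand upright in the tub: yellow at (235,278), black at (286,277). Next is the union.

```bash
python3 -m pendant '[{"dx":-0.44,"dy":-0.95,"dz":0,"wx":0,"wy":0,"wz":0.65,"grip":0.85},{"dx":-0.44,"dy":-0.95,"dz":0,"wx":0,"wy":0,"wz":0.65,"grip":0.85},{"dx":-0.44,"dy":-0.95,"dz":0,"wx":0,"wy":0,"wz":0.65,"grip":0.85},{"dx":-0.44,"dy":-0.95,"dz":0,"wx":0,"wy":0,"wz":0.65,"grip":0.85},{"dx":-0.44,"dy":-0.95,"dz":0,"wx":0,"wy":0,"wz":0.65,"grip":0.85},{"dx":-0.44,"dy":-0.95,"dz":0,"wx":0,"wy":0,"wz":0.65,"grip":0.85},{"dx":-0.44,"dy":-0.95,"dz":0,"wx":0,"wy":0,"wz":0.65,"grip":0.85},{"dx":-0.44,"dy":-0.95,"dz":0,"wx":0,"wy":0,"wz":0.65,"grip":0.85}]' 40; python3 go.py .608 -.0805 .2 1.281; python3 - <<'E'
import cv2
im=cv2.imread("pics/t3.png");
cv2.imwrite("pics/t3c.png",cv2.resize(im[90:235,195:335],None,fx=4.1,fy=4.1,interpolation=cv2.INTER_CUBIC))
E
```

```text
time: 13.47
ee_pos: [0.5839, 0.0646, 0.193]
tool_rot: [-1.908, -2.494, 0.009]
contact_force: [0.5, 0.5, -0.7]
grip_width: 0.0727
grip_force: 0.0
t 13.47 pos [0.5839 0.0646 0.193 ] yaw 1.835 j [ 0.19  0.55 -0.52  1.73  0.33  0.95 -0.19] F [ 0.5  0.5 -0.7] w 0.0727 0.0
d [-0.586 -0.059 -0.027] w [-0.003  0.002  0.353]
```

View pics/t3c.png

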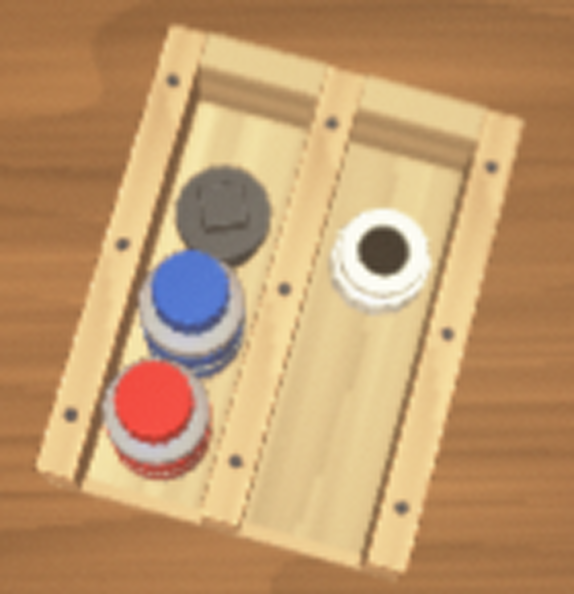

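The lane is clear, and the union stands alone and undisturbed at (382,252).

```bash
python3 -m pendant '[{"dx":-0.586,"dy":-0.059,"dz":-0.02,"wx":-0.003,"wy":0.002,"wz":0.353,"grip":0.85},{"dx":-0.586,"dy":-0.059,"dz":-0.02,"wx":-0.003,"wy":0.002,"wz":0.353,"grip":0.85},{"dx":-0.586,"dy":-0.059,"dz":-0.02,"wx":-0.003,"wy":0.002,"wz":0.353,"grip":0.85},{"dx":-0.586,"dy":-0.059,"dz":-0.02,"wx":-0.003,"wy":0.002,"wz":0.353,"grip":0.85},{"dx":-0.586,"dy":-0.059,"dz":-0.02,"wx":-0.003,"wy":0.002,"wz":0.353,"grip":0.85},{"dx":-0.586,"dy":-0.059,"dz":-0.02,"wx":-0.003,"wy":0.002,"wz":0.353,"grip":0.85},{"dx":-0.586,"dy":-0.059,"dz":-0.02,"wx":-0.003,"wy":0.002,"wz":0.353,"grip":0.85},{"dx":-0.586,"dy":-0.059,"dz":-0.02,"wx":-0.003,"wy":0.002,"wz":0.353,"grip":0.85}]' 40; python3 go.py .608 -.0805 .1 1.281
```

```text
time: 14.13
ee_pos: [0.6096, -0.0715, 0.1991]
tool_rot: [-2.499, -1.899, -0.006]
contact_force: [-0.4, 0.2, -0.2]
grip_width: 0.0729
grip_force: 0.0
t 14.13 pos [ 0.6096 -0.0715  0.1991] yaw 1.3 j [ 0.32  0.56 -0.38  1.67  0.24  0.96 -0.42] F [-0.4  0.2 -0.2] w 0.0729 0.0
d [-0.038  0.003  0.396] w [ 0.    -0.003  0.012]
```

```bash
python3 -m pendant '[{"dx":-0.038,"dy":0.003,"dz":0.38,"wx":0,"wy":-0.003,"wz":0.012,"grip":0.85},{"dx":-0.038,"dy":0.003,"dz":0.38,"wx":0,"wy":-0.003,"wz":0.012,"grip":0.85},{"dx":-0.038,"dy":0.003,"dz":0.38,"wx":0,"wy":-0.003,"wz":0.012,"grip":0.85},{"dx":-0.038,"dy":0.003,"dz":0.38,"wx":0,"wy":-0.003,"wz":0.012,"grip":0.85},{"dx":-0.038,"dy":0.003,"dz":0.38,"wx":0,"wy":-0.003,"wz":0.012,"grip":0.85},{"dx":-0.038,"dy":0.003,"dz":0.38,"wx":0,"wy":-0.003,"wz":0.012,"grip":0.85}]' 40; python3 go.py .608 -.0805 .034 1.281
```

```text
time: 14.63
ee_pos: [0.6104, -0.0814, 0.1071]
tool_rot: [2.519, 1.871, 0.006]
contact_force: [0.3, 0.8, 0.4]
grip_width: 0.0726
grip_force: 0.0
t 14.63 pos [ 0.6104 -0.0814  0.1071] yaw 1.278 j [ 0.3   0.68 -0.33  1.72  0.29  0.79 -0.47] F [0.3 0.8 0.4] w 0.0726 0.0
d [ 0.    -0.012  0.293] w [ 0.003 -0.001 -0.002]
```

```bash
python3 -m pendant '[{"dx":0,"dy":-0.01,"dz":0.1,"wx":0.003,"wy":-0.001,"wz":-0.002,"grip":0.85},{"dx":0,"dy":-0.01,"dz":0.2,"wx":0.003,"wy":-0.001,"wz":-0.002,"grip":0.85},{"dx":0,"dy":-0.01,"dz":0.3,"wx":0.003,"wy":-0.001,"wz":-0.002,"grip":0.85},{"dx":0,"dy":-0.01,"dz":0.3,"wx":0.003,"wy":-0.001,"wz":-0.002,"grip":0.85},{"dx":0,"dy":-0.01,"dz":0.3,"wx":0.003,"wy":-0.001,"wz":-0.002,"grip":0.85},{"dx":0,"dy":-0.01,"dz":0.3,"wx":0.003,"wy":-0.001,"wz":-0.002,"grip":0.85}]' 40; python3 go.py .608 -.0805 .0315 1.281
```

```text
time: 15.13
ee_pos: [0.6083, -0.0814, 0.0325]
tool_rot: [2.519, 1.875, -0.001]
contact_force: [0.2, -0.0, 1.1]
grip_width: 0.0722
grip_force: 0.0
t 15.13 pos [ 0.6083 -0.0814  0.0325] yaw 1.28 j [ 0.27  0.79 -0.29  1.73  0.34  0.67 -0.5 ] F [ 0.2 -0.   1.1] w 0.0722 0.0
d [ 0.003 -0.002  0.004] w [ 0.001  0.001 -0.001]
```

Now close and lift slightly.

```bash
python3 -m pendant '[{"dx":0.002,"dy":0,"dz":0.002,"wx":0,"wy":0,"wz":0,"grip":0.5},{"dx":0.002,"dy":0,"dz":0.002,"wx":0,"wy":0,"wz":0,"grip":0.5},{"dx":0.002,"dy":0,"dz":0.002,"wx":0,"wy":0,"wz":0,"grip":0.45},{"dx":0.002,"dy":0,"dz":0.002,"wx":0,"wy":0,"wz":0,"grip":0.45},{"dx":0.002,"dy":0,"dz":0.002,"wx":0,"wy":0,"wz":0,"grip":0.45}]' 40; python3 go.py
```

```text
time: 15.55
ee_pos: [0.6079, -0.081, 0.0316]
tool_rot: [2.519, 1.875, -0.002]
contact_force: [-2.3, -0.2, 7.7]
grip_width: 0.0486
grip_force: 40.7
t 15.55 pos [ 0.6079 -0.081   0.0316] yaw 1.28 j [ 0.27  0.79 -0.29  1.73  0.34  0.67 -0.5 ] F [-2.3 -0.2  7.7] w 0.0486 40.7
```

```bash
python3 -m pendant '[{"dx":0,"dy":0,"dz":-0.6,"wx":0,"wy":0,"wz":0,"grip":0.45},{"dx":0,"dy":0,"dz":-0.6,"wx":0,"wy":0,"wz":0,"grip":0.45},{"dx":0,"dy":0,"dz":-0.6,"wx":0,"wy":0,"wz":0,"grip":0.45},{"dx":0,"dy":0,"dz":-0.6,"wx":0,"wy":0,"wz":0,"grip":0.45},{"dx":0,"dy":0,"dz":-0.6,"wx":0,"wy":0,"wz":0,"grip":0.45},{"dx":0,"dy":0,"dz":-0.6,"wx":0,"wy":0,"wz":0,"grip":0.45}]' 40; python3 go.py .515 -.3332 .19 -.073
```

```text
time: 16.05
ee_pos: [0.6082, -0.0811, 0.1819]
tool_rot: [2.518, 1.874, -0.0]
contact_force: [-0.3, 0.5, -1.6]
grip_width: 0.0487
grip_force: 42.5
t 16.05 pos [ 0.6082 -0.0811  0.1819] yaw 1.28 j [ 0.32  0.58 -0.37  1.68  0.25  0.93 -0.43] F [-0.3  0.5 -1.6] w 0.0487 42.5
d [-1.073 -0.068 -0.031] w [0.002 0.    0.861]
```

```bash
python3 -m pendant '[{"dx":-0.9,"dy":-0.057,"dz":-0.03,"wx":0,"wy":0,"wz":0.65,"grip":0.45},{"dx":-0.9,"dy":-0.057,"dz":-0.03,"wx":0,"wy":0,"wz":0.65,"grip":0.45},{"dx":-0.9,"dy":-0.057,"dz":-0.03,"wx":0,"wy":0,"wz":0.65,"grip":0.45},{"dx":-0.9,"dy":-0.057,"dz":-0.03,"wx":0,"wy":0,"wz":0.65,"grip":0.45},{"dx":-0.9,"dy":-0.057,"dz":-0.03,"wx":0,"wy":0,"wz":0.65,"grip":0.45},{"dx":-0.9,"dy":-0.057,"dz":-0.03,"wx":0,"wy":0,"wz":0.65,"grip":0.45},{"dx":-0.9,"dy":-0.057,"dz":-0.03,"wx":0,"wy":0,"wz":0.65,"grip":0.45},{"dx":-0.9,"dy":-0.057,"dz":-0.03,"wx":0,"wy":0,"wz":0.65,"grip":0.45}]' 40; python3 go.py .515 -.3332 .19 -.073
```

```text
time: 16.72
ee_pos: [0.5265, -0.2943, 0.1858]
tool_rot: [-3.113, -0.422, 0.01]
contact_force: [1.3, 1.3, -0.5]
grip_width: 0.0487
grip_force: 42.4
t 16.72 pos [ 0.5265 -0.2943  0.1858] yaw 0.269 j [ 0.51  0.53 -0.1   1.71  0.07  0.91 -0.93] F [ 1.3  1.3 -0.5] w 0.0487 42.4
d [-0.086  0.138 -0.017] w [0.    0.004 0.218]
```

```bash
python3 -m pendant '[{"dx":-0.086,"dy":0.138,"dz":0,"wx":0,"wy":0.004,"wz":0.218,"grip":0.45},{"dx":-0.086,"dy":0.138,"dz":0,"wx":0,"wy":0.004,"wz":0.218,"grip":0.45},{"dx":-0.086,"dy":0.138,"dz":0,"wx":0,"wy":0.004,"wz":0.218,"grip":0.45},{"dx":-0.086,"dy":0.138,"dz":0.2,"wx":0,"wy":0.004,"wz":0.218,"grip":0.45},{"dx":-0.086,"dy":0.138,"dz":0.4,"wx":0,"wy":0.004,"wz":0.218,"grip":0.45},{"dx":-0.086,"dy":0.138,"dz":0.4,"wx":0,"wy":0.004,"wz":0.218,"grip":0.45},{"dx":-0.086,"dy":0.138,"dz":0.4,"wx":0,"wy":0.004,"wz":0.218,"grip":0.45},{"dx":-0.086,"dy":0.138,"dz":0.4,"wx":0,"wy":0.004,"wz":0.218,"grip":0.45}]' 40; python3 go.py .515 -.3332 .031 -.073; python3 - <<'E'
from h import *
a=get_image("top")[130:270,310:450,::-1];b=get_image("side")[90:230,200:340,::-1]
f=lambda i:cv2.resize(i,None,fx=2.8,fy=2.8,interpolation=cv2.INTER_CUBIC)
cv2.imwrite("pics/c4.png",cv2.hconcat([f(a),f(b)]))
E
```

```text
time: 17.38
ee_pos: [0.5161, -0.3308, 0.086]
tool_rot: [-3.139, 0.098, 0.001]
contact_force: [0.1, 0.2, -0.4]
grip_width: 0.0487
grip_force: 42.4
t 17.38 pos [ 0.5161 -0.3308  0.086 ] yaw -0.063 j [ 0.51  0.68 -0.02  1.74  0.02  0.72 -1.15] F [ 0.1  0.2 -0.4] w 0.0487 42.4
d [-0.004  0.01   0.22 ] w [-0.001  0.     0.007]
```

View pics/c4.png

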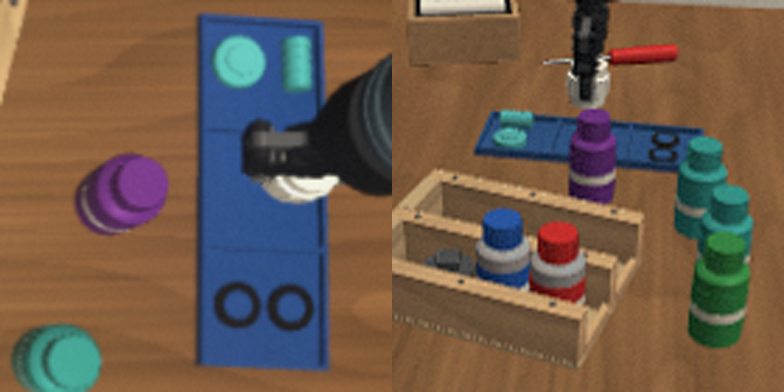

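The union hangs over the middle compartment in both views, with the expected parallax. Lowering.

```bash
python3 -m pendant '[{"dx":-0.004,"dy":0.01,"dz":0.1,"wx":0,"wy":0,"wz":0.007,"grip":0.45},{"dx":-0.004,"dy":0.01,"dz":0.18,"wx":0,"wy":0,"wz":0.007,"grip":0.45},{"dx":-0.004,"dy":0.01,"dz":0.222,"wx":0,"wy":0,"wz":0.007,"grip":0.45},{"dx":-0.004,"dy":0.01,"dz":0.222,"wx":0,"wy":0,"wz":0.007,"grip":0.45},{"dx":-0.004,"dy":0.01,"dz":0.222,"wx":0,"wy":0,"wz":0.007,"grip":0.45},{"dx":-0.004,"dy":0.01,"dz":0.222,"wx":0,"wy":0,"wz":0.007,"grip":0.45}]' 40; python3 go.py .515 -.3332 .0297 -.073
```

```text
time: 17.98
ee_pos: [0.5176, -0.3346, 0.0337]
tool_rot: [3.138, -0.115, 0.008]
contact_force: [1.0, -0.3, -0.9]
grip_width: 0.0488
grip_force: 42.4
t 17.98 pos [ 0.5176 -0.3346  0.0337] yaw -0.074 j [ 0.51  0.77 -0.02  1.74  0.02  0.63 -1.16] F [ 1.  -0.3 -0.9] w 0.0488 42.4
d [-0.011 -0.005  0.016] w [ 0.001 -0.003 -0.   ]
```

```bash
python3 -m pendant '[{"dx":-0.01,"dy":-0.005,"dz":0.014,"wx":0.001,"wy":-0.003,"wz":0,"grip":0.45},{"dx":-0.01,"dy":-0.005,"dz":0.014,"wx":0.001,"wy":-0.003,"wz":0,"grip":0.45},{"dx":-0.01,"dy":-0.005,"dz":0.014,"wx":0.001,"wy":-0.003,"wz":0,"grip":0.45},{"dx":-0.01,"dy":-0.005,"dz":0.014,"wx":0.001,"wy":-0.003,"wz":0,"grip":0.45}]' 40; python3 go.py .515 -.3332 .0297 -.073
```

```text
time: 18.32
ee_pos: [0.515, -0.333, 0.0296]
tool_rot: [-3.139, 0.116, -0.001]
contact_force: [0.7, 1.3, 6.3]
grip_width: 0.0484
grip_force: 43.1
t 18.32 pos [ 0.515  -0.333   0.0296] yaw -0.074 j [ 0.51  0.77 -0.02  1.75  0.02  0.62 -1.16] F [0.7 1.3 6.3] w 0.0484 43.1
d [ 0.     0.001 -0.   ] w [-0. -0. -0.]
```

```bash
python3 -m pendant '[{"dx":0,"dy":0,"dz":-0.003,"wx":0,"wy":0,"wz":0,"grip":0.78},{"dx":0,"dy":0,"dz":-0.003,"wx":0,"wy":0,"wz":0,"grip":0.78},{"dx":0,"dy":0,"dz":-0.003,"wx":0,"wy":0,"wz":0,"grip":0.78},{"dx":0,"dy":0,"dz":-0.003,"wx":0,"wy":0,"wz":0,"grip":0.78},{"dx":0,"dy":0,"dz":-0.2,"wx":0,"wy":0,"wz":0,"grip":0.78},{"dx":0,"dy":0,"dz":-0.4,"wx":0,"wy":0,"wz":0,"grip":0.78},{"dx":0,"dy":0,"dz":-0.65,"wx":0,"wy":0,"wz":0,"grip":0.78},{"dx":0,"dy":0,"dz":-0.65,"wx":0,"wy":0,"wz":0,"grip":0.78}]' 40; python3 go.py .547 .331 .2 2.85
```

```text
time: 18.98
ee_pos: [0.5142, -0.3328, 0.1933]
tool_rot: [-3.138, 0.116, 0.002]
contact_force: [1.0, 0.7, -0.5]
grip_width: 0.0666
grip_force: 0.0
t 18.98 pos [ 0.5142 -0.3328  0.1933] yaw -0.074 j [ 0.51  0.53 -0.02  1.69  0.01  0.92 -1.15] F [ 1.   0.7 -0.5] w 0.0666 0.0
d [-0.065 -2.658 -0.024] w [-1.000e-03 -1.000e-03 -1.861e+00]
```

```bash
python3 -m pendant '[{"dx":-0.02,"dy":-0.95,"dz":-0.03,"wx":0,"wy":0,"wz":-0.62,"grip":0.75},{"dx":-0.02,"dy":-0.95,"dz":-0.03,"wx":0,"wy":0,"wz":-0.62,"grip":0.75},{"dx":-0.02,"dy":-0.95,"dz":-0.03,"wx":0,"wy":0,"wz":-0.62,"grip":0.75},{"dx":-0.02,"dy":-0.95,"dz":-0.03,"wx":0,"wy":0,"wz":-0.62,"grip":0.75},{"dx":-0.02,"dy":-0.95,"dz":-0.03,"wx":0,"wy":0,"wz":-0.62,"grip":0.75},{"dx":-0.02,"dy":-0.95,"dz":-0.03,"wx":0,"wy":0,"wz":-0.62,"grip":0.75},{"dx":-0.02,"dy":-0.95,"dz":-0.03,"wx":0,"wy":0,"wz":-0.62,"grip":0.75},{"dx":-0.02,"dy":-0.95,"dz":-0.03,"wx":0,"wy":0,"wz":-0.62,"grip":0.75}]' 40; python3 go.py .547 .331 .2 2.85
```

```text
time: 19.65
ee_pos: [0.5268, -0.0927, 0.199]
tool_rot: [-2.819, -1.381, 0.001]
contact_force: [0.1, -2.2, -0.9]
grip_width: 0.0638
grip_force: 0.0
t 19.65 pos [ 0.5268 -0.0927  0.199 ] yaw 0.911 j [ 0.33  0.42 -0.3   1.87  0.16  0.87 -0.71] F [ 0.1 -2.2 -0.9] w 0.0638 0.0
d [ 1.389e+00 -9.740e-01 -1.000e-03] w [-1.000e-03 -2.000e-03 -1.234e+00]
```

```bash
python3 - <<'E'
from h import *
im=get_image("top");a=im[130:270,310:450,::-1];b=get_image("side")[90:230,200:340,::-1]
f=lambda i:cv2.resize(i,None,fx=2.8,fy=2.8,interpolation=cv2.INTER_CUBIC)
cv2.imwrite("pics/c5.png",cv2.hconcat([f(a),f(b)]))
E
```

```text
(no output)
```

View pics/c5.png

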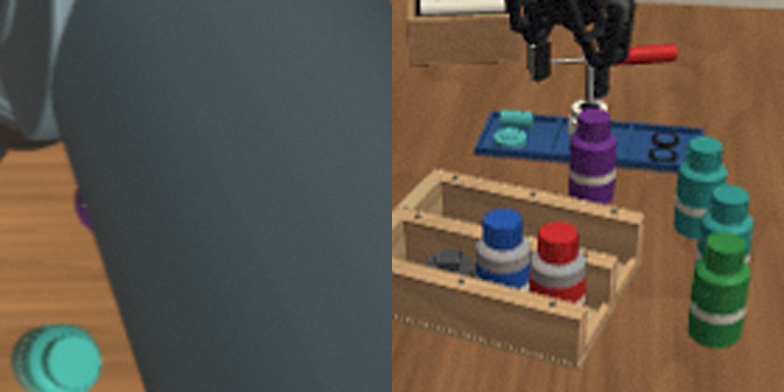

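The side view shows the union standing in the middle compartment at (589,112); the arm blocks the top view. Continuing to the yellow tin.

```bash
python3 -m pendant '[{"dx":0.77,"dy":-0.54,"dz":0,"wx":0,"wy":0,"wz":-0.63,"grip":0.75},{"dx":0.77,"dy":-0.54,"dz":0,"wx":0,"wy":0,"wz":-0.63,"grip":0.75},{"dx":0.77,"dy":-0.54,"dz":0,"wx":0,"wy":0,"wz":-0.63,"grip":0.75},{"dx":0.77,"dy":-0.54,"dz":0,"wx":0,"wy":0,"wz":-0.63,"grip":0.75},{"dx":0.77,"dy":-0.54,"dz":0,"wx":0,"wy":0,"wz":-0.63,"grip":0.75},{"dx":0.77,"dy":-0.54,"dz":0,"wx":0,"wy":0,"wz":-0.63,"grip":0.75},{"dx":0.77,"dy":-0.54,"dz":0,"wx":0,"wy":0,"wz":-0.63,"grip":0.75},{"dx":0.77,"dy":-0.54,"dz":0,"wx":0,"wy":0,"wz":-0.63,"grip":0.75}]' 40; python3 go.py .547 .331 .18 2.85
```

```text
time: 20.42
ee_pos: [0.5403, 0.1414, 0.199]
tool_rot: [-1.831, -2.549, -0.001]
contact_force: [0.2, -1.3, 0.6]
grip_width: 0.0643
grip_force: 0.0
t 20.42 pos [0.5403 0.1414 0.199 ] yaw 1.896 j [ 0.1   0.51 -0.57  1.8   0.33  0.93 -0.29] F [ 0.2 -1.3  0.6] w 0.0643 0.0
d [0.71  0.268 0.078] w [ 0.    -0.002 -0.608]
```

```bash
python3 -m pendant '[{"dx":0.71,"dy":0.268,"dz":0.05,"wx":0,"wy":0,"wz":-0.608,"grip":0.75},{"dx":0.71,"dy":0.268,"dz":0.05,"wx":0,"wy":0,"wz":-0.608,"grip":0.75},{"dx":0.71,"dy":0.268,"dz":0.05,"wx":0,"wy":0,"wz":-0.608,"grip":0.75},{"dx":0.71,"dy":0.268,"dz":0.05,"wx":0,"wy":0,"wz":-0.608,"grip":0.75},{"dx":0.71,"dy":0.268,"dz":0.05,"wx":0,"wy":0,"wz":-0.608,"grip":0.75},{"dx":0.71,"dy":0.268,"dz":0.05,"wx":0,"wy":0,"wz":-0.608,"grip":0.75},{"dx":0.71,"dy":0.268,"dz":0.05,"wx":0,"wy":0,"wz":-0.608,"grip":0.75},{"dx":0.71,"dy":0.268,"dz":0.05,"wx":0,"wy":0,"wz":-0.608,"grip":0.75}]' 40; python3 go.py .547 .331 .14 2.85
```

```text
time: 21.08
ee_pos: [0.5485, 0.3286, 0.1861]
tool_rot: [-0.46, -3.105, -0.0]
contact_force: [0.2, 0.4, 0.2]
grip_width: 0.0643
grip_force: 0.0
t 21.08 pos [0.5485 0.3286 0.1861] yaw 2.847 j [-0.11  0.71 -0.76  1.58  0.54  1.07  0.26] F [0.2 0.4 0.2] w 0.0643 0.0
d [0.008 0.008 0.184] w [-0.    -0.002 -0.002]
```

```bash
python3 -m pendant '[{"dx":0.007,"dy":0.007,"dz":0.1,"wx":0,"wy":-0.002,"wz":-0.002,"grip":0.75},{"dx":0.007,"dy":0.007,"dz":0.184,"wx":0,"wy":-0.002,"wz":-0.002,"grip":0.75},{"dx":0.007,"dy":0.007,"dz":0.184,"wx":0,"wy":-0.002,"wz":-0.002,"grip":0.75},{"dx":0.007,"dy":0.007,"dz":0.337,"wx":0,"wy":-0.002,"wz":-0.002,"grip":0.75},{"dx":0.007,"dy":0.007,"dz":0.337,"wx":0,"wy":-0.002,"wz":-0.002,"grip":0.75},{"dx":0.007,"dy":0.007,"dz":0.337,"wx":0,"wy":-0.002,"wz":-0.002,"grip":0.75},{"dx":0.007,"dy":0.007,"dz":0.337,"wx":0,"wy":-0.002,"wz":-0.002,"grip":0.75}]' 40; python3 go.py .547 .3305 .1015 2.85
```

```text
time: 21.67
ee_pos: [0.548, 0.3314, 0.1043]
tool_rot: [0.462, 3.105, 0.003]
contact_force: [0.6, 0.2, -0.4]
grip_width: 0.0641
grip_force: 0.0
t 21.67 pos [0.548  0.3314 0.1043] yaw 2.846 j [-0.15  0.81 -0.7   1.63  0.62  0.93  0.2 ] F [ 0.6  0.2 -0.4] w 0.0641 0.0
d [ 0.003 -0.005  0.011] w [ 0.001  0.001 -0.002]
```

```bash
python3 -m pendant '[{"dx":0.003,"dy":-0.005,"dz":0.009,"wx":0.001,"wy":0.001,"wz":-0.002,"grip":0.75},{"dx":0.003,"dy":-0.005,"dz":0.009,"wx":0.001,"wy":0.001,"wz":-0.002,"grip":0.75},{"dx":0.003,"dy":-0.005,"dz":0.009,"wx":0.001,"wy":0.001,"wz":-0.002,"grip":0.3},{"dx":0.003,"dy":-0.005,"dz":0.009,"wx":0.001,"wy":0.001,"wz":-0.002,"grip":0.3},{"dx":0.003,"dy":-0.005,"dz":0.009,"wx":0.001,"wy":0.001,"wz":-0.002,"grip":0.3},{"dx":0.003,"dy":-0.005,"dz":0.009,"wx":0.001,"wy":0.001,"wz":-0.002,"grip":0.3}]' 40; python3 go.py
```

```text
time: 22.17
ee_pos: [0.5466, 0.3304, 0.1013]
tool_rot: [0.455, 3.108, 0.0]
contact_force: [-0.3, -1.6, 4.9]
grip_width: 0.0344
grip_force: 40.1
t 22.17 pos [0.5466 0.3304 0.1013] yaw 2.851 j [-0.15  0.81 -0.7   1.63  0.62  0.93  0.2 ] F [-0.3 -1.6  4.9] w 0.0344 40.1
```

```bash
python3 -m pendant '[{"dx":0,"dy":0,"dz":-0.6,"wx":0,"wy":0,"wz":0,"grip":0.3},{"dx":0,"dy":0,"dz":-0.6,"wx":0,"wy":0,"wz":0,"grip":0.3},{"dx":0,"dy":0,"dz":-0.6,"wx":0,"wy":0,"wz":0,"grip":0.3},{"dx":0,"dy":0,"dz":-0.6,"wx":0,"wy":0,"wz":0,"grip":0.3},{"dx":0,"dy":0,"dz":-0.6,"wx":0,"wy":0,"wz":0,"grip":0.3},{"dx":0,"dy":0,"dz":-0.6,"wx":0,"wy":0,"wz":0,"grip":0.3}]' 40; python3 go.py .5535 -.0642 .25 2.85
```

```text
time: 22.67
ee_pos: [0.5466, 0.3303, 0.2515]
tool_rot: [0.455, 3.107, 0.001]
contact_force: [-0.3, -0.2, -2.9]
grip_width: 0.0345
grip_force: 41.4
t 22.67 pos [0.5466 0.3303 0.2515] yaw 2.851 j [-0.09  0.64 -0.8   1.53  0.49  1.17  0.3 ] F [-0.3 -0.2 -2.9] w 0.0345 41.4
d [-0.479 -1.504  0.005] w [0.    0.001 0.001]
```

```bash
python3 -m pendant '[{"dx":-0.31,"dy":-0.97,"dz":0,"wx":0,"wy":0,"wz":0,"grip":0.3},{"dx":-0.31,"dy":-0.97,"dz":0,"wx":0,"wy":0,"wz":0,"grip":0.3},{"dx":-0.31,"dy":-0.97,"dz":0,"wx":0,"wy":0,"wz":0,"grip":0.3},{"dx":-0.31,"dy":-0.97,"dz":0,"wx":0,"wy":0,"wz":0,"grip":0.3},{"dx":-0.31,"dy":-0.97,"dz":0,"wx":0,"wy":0,"wz":0,"grip":0.3},{"dx":-0.31,"dy":-0.97,"dz":0,"wx":0,"wy":0,"wz":0,"grip":0.3},{"dx":-0.31,"dy":-0.97,"dz":0,"wx":0,"wy":0,"wz":0,"grip":0.3},{"dx":-0.31,"dy":-0.97,"dz":0,"wx":0,"wy":0,"wz":0,"grip":0.3}]' 40; python3 go.py .553 -.0642 .25 2.85
```

```text
time: 23.33
ee_pos: [0.5502, 0.0701, 0.248]
tool_rot: [-0.465, -3.102, 0.006]
contact_force: [0.3, 0.9, -2.7]
grip_width: 0.0348
grip_force: 41.6
t 23.33 pos [0.5502 0.0701 0.248 ] yaw 2.844 j [ 0.41  0.51 -0.82  1.76  0.42  1.07  0.71] F [ 0.3  0.9 -2.7] w 0.0348 41.6
d [-0.168 -0.51  -0.006] w [-0.003 -0.002 -0.004]
```

```bash
python3 -m pendant '[{"dx":-0.168,"dy":-0.51,"dz":0,"wx":-0.003,"wy":-0.002,"wz":-0.004,"grip":0.3},{"dx":-0.168,"dy":-0.51,"dz":0,"wx":-0.003,"wy":-0.002,"wz":-0.004,"grip":0.3},{"dx":-0.168,"dy":-0.51,"dz":0,"wx":-0.003,"wy":-0.002,"wz":-0.004,"grip":0.3},{"dx":-0.168,"dy":-0.51,"dz":0,"wx":-0.003,"wy":-0.002,"wz":-0.004,"grip":0.3},{"dx":-0.168,"dy":-0.51,"dz":0,"wx":-0.003,"wy":-0.002,"wz":-0.004,"grip":0.3},{"dx":-0.168,"dy":-0.51,"dz":0,"wx":-0.003,"wy":-0.002,"wz":-0.004,"grip":0.3}]' 40; python3 go.py .553 -.0642 .18 2.85
```

```text
time: 23.83
ee_pos: [0.5541, -0.0581, 0.2493]
tool_rot: [0.446, 3.109, 0.007]
contact_force: [0.9, 0.9, -2.5]
grip_width: 0.0347
grip_force: 41.7
t 23.83 pos [ 0.5541 -0.0581  0.2493] yaw 2.857 j [ 0.64  0.5  -0.81  1.75  0.41  1.06  0.97] F [ 0.9  0.9 -2.5] w 0.0347 41.7
d [-0.003 -0.026  0.277] w [0.003 0.    0.004]
```

```bash
python3 -m pendant '[{"dx":-0.003,"dy":-0.022,"dz":0.15,"wx":0.003,"wy":0,"wz":0.004,"grip":0.3},{"dx":-0.003,"dy":-0.022,"dz":0.277,"wx":0.003,"wy":0,"wz":0.004,"grip":0.3},{"dx":-0.003,"dy":-0.022,"dz":0.277,"wx":0.003,"wy":0,"wz":0.004,"grip":0.3},{"dx":-0.003,"dy":-0.022,"dz":0.277,"wx":0.003,"wy":0,"wz":0.004,"grip":0.3},{"dx":-0.003,"dy":-0.022,"dz":0.277,"wx":0.003,"wy":0,"wz":0.004,"grip":0.3}]' 40; python3 go.py .553 -.0642 .1045 2.85
```

```text
time: 24.25
ee_pos: [0.5551, -0.0619, 0.1827]
tool_rot: [0.45, 3.105, 0.0]
contact_force: [0.8, 0.6, -2.0]
grip_width: 0.0349
grip_force: 41.5
t 24.25 pos [ 0.5551 -0.0619  0.1827] yaw 2.854 j [ 0.6   0.58 -0.76  1.81  0.49  0.94  0.91] F [ 0.8  0.6 -2. ] w 0.0349 41.5
d [ 0.007 -0.012  0.313] w [0.001 0.003 0.002]
```

```bash
python3 -m pendant '[{"dx":0.006,"dy":-0.011,"dz":0,"wx":0.001,"wy":0.002,"wz":0.002,"grip":0.3},{"dx":0.006,"dy":-0.011,"dz":0.1,"wx":0.001,"wy":0.002,"wz":0.002,"grip":0.3},{"dx":0.006,"dy":-0.011,"dz":0.2,"wx":0.001,"wy":0.002,"wz":0.002,"grip":0.3},{"dx":0.006,"dy":-0.011,"dz":0.3,"wx":0.001,"wy":0.002,"wz":0.002,"grip":0.3},{"dx":0.006,"dy":-0.011,"dz":0.308,"wx":0.001,"wy":0.002,"wz":0.002,"grip":0.3},{"dx":0.006,"dy":-0.011,"dz":0.308,"wx":0.001,"wy":0.002,"wz":0.002,"grip":0.3},{"dx":0.006,"dy":-0.011,"dz":0.308,"wx":0.001,"wy":0.002,"wz":0.002,"grip":0.3}]' 40; python3 go.py .553 -.0642 .1034 2.85
```

```text
time: 24.83
ee_pos: [0.5532, -0.066, 0.1061]
tool_rot: [0.459, 3.107, -0.003]
contact_force: [0.1, -0.1, -2.4]
grip_width: 0.0345
grip_force: 42.9
t 24.83 pos [ 0.5532 -0.066   0.1061] yaw 2.848 j [ 0.54  0.68 -0.68  1.86  0.59  0.81  0.83] F [ 0.1 -0.1 -2.4] w 0.0345 42.9
d [0.003 0.007 0.011] w [-0.001  0.001 -0.001]
```

```bash
python3 -m pendant '[{"dx":0.003,"dy":0.007,"dz":0.009,"wx":-0.001,"wy":0.001,"wz":-0.001,"grip":0.3},{"dx":0.003,"dy":0.007,"dz":0.009,"wx":-0.001,"wy":0.001,"wz":-0.001,"grip":0.3},{"dx":0.003,"dy":0.007,"dz":0.009,"wx":-0.001,"wy":0.001,"wz":-0.001,"grip":0.3}]' 40; python3 go.py .553 -.0642 .1034 2.85
```

```text
time: 25.08
ee_pos: [0.5524, -0.0643, 0.1029]
tool_rot: [-0.457, -3.107, 0.001]
contact_force: [-0.4, -0.1, -2.1]
grip_width: 0.0349
grip_force: 42.9
t 25.08 pos [ 0.5524 -0.0643  0.1029] yaw 2.85 j [ 0.54  0.69 -0.68  1.86  0.59  0.81  0.83] F [-0.4 -0.1 -2.1] w 0.0349 42.9
d [-0.002  0.001 -0.002] w [-0.    -0.001 -0.   ]
```

```bash
python3 -m pendant '[{"dx":-0.001,"dy":0,"dz":0.004,"wx":0,"wy":0,"wz":0,"grip":0.3},{"dx":-0.001,"dy":0,"dz":0.004,"wx":0,"wy":0,"wz":0,"grip":0.3},{"dx":-0.001,"dy":0,"dz":0.004,"wx":0,"wy":0,"wz":0,"grip":0.3}]' 40; python3 go.py .553 -.0642 .1034 2.85
```

```text
time: 25.33
ee_pos: [0.553, -0.0643, 0.1025]
tool_rot: [-0.457, -3.108, 0.001]
contact_force: [-2.7, 0.8, 8.4]
grip_width: 0.0347
grip_force: 43.7
t 25.33 pos [ 0.553  -0.0643  0.1025] yaw 2.85 j [ 0.54  0.69 -0.68  1.86  0.59  0.81  0.83] F [-2.7  0.8  8.4] w 0.0347 43.7
d [ 0.     0.    -0.004] w [-0.001 -0.    -0.   ]
```

In contact with the floor. Release, rise, then move to the black tin.

```bash
python3 -m pendant '[{"dx":0,"dy":0,"dz":-0.002,"wx":0,"wy":0,"wz":0,"grip":0.75},{"dx":0,"dy":0,"dz":-0.002,"wx":0,"wy":0,"wz":0,"grip":0.75},{"dx":0,"dy":0,"dz":-0.002,"wx":0,"wy":0,"wz":0,"grip":0.75},{"dx":0,"dy":0,"dz":-0.002,"wx":0,"wy":0,"wz":0,"grip":0.75},{"dx":0,"dy":0,"dz":-0.2,"wx":0,"wy":0,"wz":0,"grip":0.75},{"dx":0,"dy":0,"dz":-0.35,"wx":0,"wy":0,"wz":0,"grip":0.75},{"dx":0,"dy":0,"dz":-0.38,"wx":0,"wy":0,"wz":0,"grip":0.75},{"dx":0,"dy":0,"dz":-0.38,"wx":0,"wy":0,"wz":0,"grip":0.75}]' 40; python3 go.py .4485 .3155 .19 2.85
```

```text
time: 26.0
ee_pos: [0.555, -0.0642, 0.1998]
tool_rot: [0.457, 3.103, -0.0]
contact_force: [0.5, 0.3, -0.5]
grip_width: 0.0637
grip_force: 0.0
t 26.0 pos [ 0.555  -0.0642  0.1998] yaw 2.849 j [ 0.61  0.56 -0.78  1.8   0.47  0.97  0.92] F [ 0.5  0.3 -0.5] w 0.0637 0.0
d [0.845 1.332 0.036] w [ 0.     0.003 -0.   ]
```

```bash
python3 -m pendant '[{"dx":0.62,"dy":1,"dz":0,"wx":0,"wy":0,"wz":0,"grip":0.75},{"dx":0.62,"dy":1,"dz":0,"wx":0,"wy":0,"wz":0,"grip":0.75},{"dx":0.62,"dy":1,"dz":0,"wx":0,"wy":0,"wz":0,"grip":0.75},{"dx":0.62,"dy":1,"dz":0,"wx":0,"wy":0,"wz":0,"grip":0.75},{"dx":0.62,"dy":1,"dz":0,"wx":0,"wy":0,"wz":0,"grip":0.75},{"dx":0.62,"dy":1,"dz":0,"wx":0,"wy":0,"wz":0,"grip":0.75},{"dx":0.62,"dy":1,"dz":0,"wx":0,"wy":0,"wz":0,"grip":0.75},{"dx":0.62,"dy":1,"dz":0,"wx":0,"wy":0,"wz":0,"grip":0.75}]' 40; python3 go.py .4485 .3155 .15 2.85
```

```text
time: 26.67
ee_pos: [0.4718, 0.2288, 0.1964]
tool_rot: [-0.439, -3.107, -0.008]
contact_force: [0.1, 0.2, -0.3]
grip_width: 0.0644
grip_force: 0.0
t 26.67 pos [0.4718 0.2288 0.1964] yaw 2.861 j [ 0.1   0.53 -0.83  1.88  0.47  0.94  0.35] F [ 0.1  0.2 -0.3] w 0.0644 0.0
d [0.185 0.307 0.188] w [ 0.003 -0.003  0.007]
```

```bash
python3 -m pendant '[{"dx":0.185,"dy":0.307,"dz":0,"wx":0.002,"wy":-0.002,"wz":0.006,"grip":0.75},{"dx":0.185,"dy":0.307,"dz":0,"wx":0.002,"wy":-0.002,"wz":0.006,"grip":0.75},{"dx":0.185,"dy":0.307,"dz":0.17,"wx":0.002,"wy":-0.002,"wz":0.006,"grip":0.75},{"dx":0.185,"dy":0.307,"dz":0.17,"wx":0.002,"wy":-0.002,"wz":0.006,"grip":0.75},{"dx":0.185,"dy":0.307,"dz":0.17,"wx":0.002,"wy":-0.002,"wz":0.006,"grip":0.75},{"dx":0.185,"dy":0.307,"dz":0.17,"wx":0.002,"wy":-0.002,"wz":0.006,"grip":0.75},{"dx":0.185,"dy":0.307,"dz":0.17,"wx":0.002,"wy":-0.002,"wz":0.006,"grip":0.75}]' 40; python3 go.py .4485 .3155 .1002 2.85
```

```text
time: 27.25
ee_pos: [0.4549, 0.3056, 0.1547]
tool_rot: [0.475, 3.104, -0.006]
contact_force: [0.1, 0.1, 0.5]
grip_width: 0.0641
grip_force: 0.0
t 27.25 pos [0.4549 0.3056 0.1547] yaw 2.838 j [-0.1   0.62 -0.77  1.85  0.55  0.9   0.13] F [0.1 0.1 0.5] w 0.0641 0.0
d [0.037 0.031 0.218] w [-0.002  0.002 -0.008]
```

```bash
python3 -m pendant '[{"dx":0.03,"dy":0.029,"dz":0,"wx":-0.002,"wy":0.002,"wz":-0.008,"grip":0.75},{"dx":0.03,"dy":0.029,"dz":0.03,"wx":-0.002,"wy":0.002,"wz":-0.008,"grip":0.75},{"dx":0.03,"dy":0.029,"dz":0.218,"wx":-0.002,"wy":0.002,"wz":-0.008,"grip":0.75},{"dx":0.03,"dy":0.029,"dz":0.218,"wx":-0.002,"wy":0.002,"wz":-0.008,"grip":0.75},{"dx":0.03,"dy":0.029,"dz":0.218,"wx":-0.002,"wy":0.002,"wz":-0.008,"grip":0.75},{"dx":0.03,"dy":0.029,"dz":0.218,"wx":-0.002,"wy":0.002,"wz":-0.008,"grip":0.75},{"dx":0.03,"dy":0.029,"dz":0.218,"wx":-0.002,"wy":0.002,"wz":-0.008,"grip":0.75}]' 40; python3 go.py .4485 .3155 .1002 2.85
```

```text
time: 27.83
ee_pos: [0.4493, 0.3163, 0.1007]
tool_rot: [-0.452, -3.108, -0.002]
contact_force: [-0.1, -0.5, -0.1]
grip_width: 0.0642
grip_force: 0.0
t 27.83 pos [0.4493 0.3163 0.1007] yaw 2.853 j [-0.16  0.7  -0.72  1.88  0.62  0.81  0.07] F [-0.1 -0.5 -0.1] w 0.0642 0.0
d [ 0.002 -0.004  0.002] w [ 0.001 -0.001  0.002]
```

```bash
python3 -m pendant '[{"dx":0.002,"dy":-0.003,"dz":0,"wx":0,"wy":0,"wz":0.002,"grip":0.3},{"dx":0.002,"dy":-0.003,"dz":0,"wx":0,"wy":0,"wz":0.002,"grip":0.3},{"dx":0.002,"dy":-0.003,"dz":0,"wx":0,"wy":0,"wz":0.002,"grip":0.3},{"dx":0.002,"dy":-0.003,"dz":0,"wx":0,"wy":0,"wz":0.002,"grip":0.3},{"dx":0.002,"dy":-0.003,"dz":0,"wx":0,"wy":0,"wz":0.002,"grip":0.3}]' 40; python3 go.py
```

```text
time: 28.25
ee_pos: [0.4486, 0.3154, 0.1004]
tool_rot: [-0.457, -3.108, -0.001]
contact_force: [-1.0, -0.1, 6.9]
grip_width: 0.0352
grip_force: 39.4
t 28.25 pos [0.4486 0.3154 0.1004] yaw 2.849 j [-0.16  0.69 -0.72  1.88  0.62  0.81  0.07] F [-1.  -0.1  6.9] w 0.0352 39.4
```

```bash
python3 -m pendant '[{"dx":0,"dy":0,"dz":-0.6,"wx":0,"wy":0,"wz":0,"grip":0.3},{"dx":0,"dy":0,"dz":-0.6,"wx":0,"wy":0,"wz":0,"grip":0.3},{"dx":0,"dy":0,"dz":-0.6,"wx":0,"wy":0,"wz":0,"grip":0.3},{"dx":0,"dy":0,"dz":-0.6,"wx":0,"wy":0,"wz":0,"grip":0.3},{"dx":0,"dy":0,"dz":-0.6,"wx":0,"wy":0,"wz":0,"grip":0.3},{"dx":0,"dy":0,"dz":-0.6,"wx":0,"wy":0,"wz":0,"grip":0.3}]' 40; python3 go.py .498 -.0473 .25 2.856
```

```text
time: 28.75
ee_pos: [0.4489, 0.3151, 0.2506]
tool_rot: [0.458, 3.107, 0.002]
contact_force: [0.4, -0.7, -1.9]
grip_width: 0.0351
grip_force: 41.1
t 28.75 pos [0.4489 0.3151 0.2506] yaw 2.849 j [-0.05  0.5  -0.86  1.77  0.43  1.07  0.22] F [ 0.4 -0.7 -1.9] w 0.0351 41.1
d [-6.060e-01 -1.331e+00  1.000e-03] w [ 0.001  0.    -0.004]
```

```bash
python3 -m pendant '[{"dx":-0.45,"dy":-1,"dz":0,"wx":0,"wy":0,"wz":0,"grip":0.3},{"dx":-0.45,"dy":-1,"dz":0,"wx":0,"wy":0,"wz":0,"grip":0.3},{"dx":-0.45,"dy":-1,"dz":0,"wx":0,"wy":0,"wz":0,"grip":0.3},{"dx":-0.45,"dy":-1,"dz":0,"wx":0,"wy":0,"wz":0,"grip":0.3},{"dx":-0.45,"dy":-1,"dz":0,"wx":0,"wy":0,"wz":0,"grip":0.3},{"dx":-0.45,"dy":-1,"dz":0,"wx":0,"wy":0,"wz":0,"grip":0.3},{"dx":-0.45,"dy":-1,"dz":0,"wx":0,"wy":0,"wz":0,"grip":0.3},{"dx":-0.45,"dy":-1,"dz":0,"wx":0,"wy":0,"wz":0,"grip":0.3}]' 40; python3 go.py .498 -.0473 .25 2.853
```

```text
time: 29.42
ee_pos: [0.4835, 0.0355, 0.2469]
tool_rot: [-0.471, -3.1, 0.007]
contact_force: [0.2, 0.1, -1.1]
grip_width: 0.0349
grip_force: 41.2
t 29.42 pos [0.4835 0.0355 0.2469] yaw 2.84 j [ 0.53  0.38 -0.85  1.92  0.34  0.99  0.79] F [ 0.2  0.1 -1.1] w 0.0349 41.2
d [-0.154 -0.299 -0.012] w [-0.003 -0.003 -0.008]
```

```bash
python3 -m pendant '[{"dx":-0.154,"dy":-0.299,"dz":0,"wx":-0.003,"wy":-0.003,"wz":-0.008,"grip":0.3},{"dx":-0.154,"dy":-0.299,"dz":0,"wx":-0.003,"wy":-0.003,"wz":-0.008,"grip":0.3},{"dx":-0.154,"dy":-0.299,"dz":0,"wx":-0.003,"wy":-0.003,"wz":-0.008,"grip":0.3},{"dx":-0.154,"dy":-0.299,"dz":0,"wx":-0.003,"wy":-0.003,"wz":-0.008,"grip":0.3},{"dx":-0.154,"dy":-0.299,"dz":0.25,"wx":-0.003,"wy":-0.003,"wz":-0.008,"grip":0.3},{"dx":-0.154,"dy":-0.299,"dz":0.25,"wx":-0.003,"wy":-0.003,"wz":-0.008,"grip":0.3},{"dx":-0.154,"dy":-0.299,"dz":0.25,"wx":-0.003,"wy":-0.003,"wz":-0.008,"grip":0.3},{"dx":-0.154,"dy":-0.299,"dz":0.25,"wx":-0.003,"wy":-0.003,"wz":-0.008,"grip":0.3}]' 40; python3 go.py .498 -.0473 .103 2.853
```

```text
time: 30.08
ee_pos: [0.498, -0.0379, 0.1857]
tool_rot: [-0.434, -3.111, -0.007]
contact_force: [0.5, 0.2, -0.3]
grip_width: 0.0351
grip_force: 41.1
t 30.08 pos [ 0.498  -0.0379  0.1857] yaw 2.865 j [ 0.61  0.49 -0.78  1.95  0.43  0.88  0.9 ] F [ 0.5  0.2 -0.3] w 0.0351 41.1
d [-0.011 -0.037  0.331] w [ 0.003 -0.001  0.007]
```

```bash
python3 -m pendant '[{"dx":-0.009,"dy":-0.034,"dz":0.02,"wx":0.003,"wy":-0.001,"wz":0.007,"grip":0.3},{"dx":-0.009,"dy":-0.034,"dz":0.02,"wx":0.003,"wy":-0.001,"wz":0.007,"grip":0.3},{"dx":-0.009,"dy":-0.034,"dz":0.02,"wx":0.003,"wy":-0.001,"wz":0.007,"grip":0.3},{"dx":-0.009,"dy":-0.034,"dz":0.02,"wx":0.003,"wy":-0.001,"wz":0.007,"grip":0.3}]' 40; python3 go.py .498 -.0473 .105 2.853
```

```text
time: 30.42
ee_pos: [0.4996, -0.0485, 0.1825]
tool_rot: [0.455, 3.103, -0.002]
contact_force: [-0.7, 0.7, -1.6]
grip_width: 0.0348
grip_force: 41.2
t 30.42 pos [ 0.4996 -0.0485  0.1825] yaw 2.851 j [ 0.62  0.49 -0.77  1.95  0.45  0.87  0.89] F [-0.7  0.7 -1.6] w 0.0348 41.2
d [0.01  0.003 0.31 ] w [-0.     0.004 -0.001]
```

```bash
python3 -m pendant '[{"dx":0.008,"dy":0.003,"dz":0,"wx":0,"wy":0.002,"wz":0,"grip":0.3},{"dx":0.008,"dy":0.003,"dz":0.1,"wx":0,"wy":0.002,"wz":0,"grip":0.3},{"dx":0.008,"dy":0.003,"dz":0.2,"wx":0,"wy":0.002,"wz":0,"grip":0.3},{"dx":0.008,"dy":0.003,"dz":0.3,"wx":0,"wy":0.002,"wz":0,"grip":0.3},{"dx":0.008,"dy":0.003,"dz":0.31,"wx":0,"wy":0.002,"wz":0,"grip":0.3},{"dx":0.008,"dy":0.003,"dz":0.31,"wx":0,"wy":0.002,"wz":0,"grip":0.3},{"dx":0.008,"dy":0.003,"dz":0.31,"wx":0,"wy":0.002,"wz":0,"grip":0.3}]' 40; python3 go.py .498 -.0473 .1018 2.853
```

```text
time: 31.0
ee_pos: [0.4981, -0.047, 0.1051]
tool_rot: [0.454, 3.107, -0.001]
contact_force: [-0.1, 0.0, -1.3]
grip_width: 0.0347
grip_force: 42.5
t 31.0 pos [ 0.4981 -0.047   0.1051] yaw 2.851 j [ 0.54  0.61 -0.68  2.    0.57  0.73  0.79] F [-0.1  0.  -1.3] w 0.0347 42.5
d [ 0.    -0.001  0.013] w [-0.     0.001 -0.001]
```

```bash
python3 -m pendant '[{"dx":0,"dy":0,"dz":0.011,"wx":0,"wy":0,"wz":0,"grip":0.3},{"dx":0,"dy":0,"dz":0.011,"wx":0,"wy":0,"wz":0,"grip":0.3},{"dx":0,"dy":0,"dz":0.011,"wx":0,"wy":0,"wz":0,"grip":0.3}]' 40; python3 go.py .498 -.0473 .1018 2.853
```

```text
time: 31.25
ee_pos: [0.498, -0.0474, 0.102]
tool_rot: [0.455, 3.106, -0.001]
contact_force: [-0.5, 0.0, -1.3]
grip_width: 0.035
grip_force: 42.5
t 31.25 pos [ 0.498  -0.0474  0.102 ] yaw 2.851 j [ 0.53  0.61 -0.67  2.    0.57  0.72  0.78] F [-0.5  0.  -1.3] w 0.035 42.5
d [0.    0.    0.001] w [-0.     0.001 -0.001]
```

```bash
python3 -m pendant '[{"dx":0,"dy":0,"dz":0.004,"wx":0,"wy":0,"wz":0,"grip":0.3},{"dx":0,"dy":0,"dz":0.004,"wx":0,"wy":0,"wz":0,"grip":0.3},{"dx":0,"dy":0,"dz":0.004,"wx":0,"wy":0,"wz":0,"grip":0.3}]' 40; python3 go.py .498 -.0473 .1018 2.853
```

```text
time: 31.5
ee_pos: [0.4987, -0.0473, 0.1017]
tool_rot: [0.454, 3.105, -0.002]
contact_force: [-1.9, 0.2, 8.8]
grip_width: 0.0346
grip_force: 43.4
t 31.5 pos [ 0.4987 -0.0473  0.1017] yaw 2.851 j [ 0.53  0.61 -0.67  2.    0.58  0.72  0.78] F [-1.9  0.2  8.8] w 0.0346 43.4
d [ 0.003 -0.001 -0.   ] w [-0.001  0.002 -0.001]
```

Contact. Release and rise.

```bash
python3 -m pendant '[{"dx":0,"dy":0,"dz":-0.002,"wx":0,"wy":0,"wz":0,"grip":0.75},{"dx":0,"dy":0,"dz":-0.002,"wx":0,"wy":0,"wz":0,"grip":0.75},{"dx":0,"dy":0,"dz":-0.002,"wx":0,"wy":0,"wz":0,"grip":0.75},{"dx":0,"dy":0,"dz":-0.002,"wx":0,"wy":0,"wz":0,"grip":0.75},{"dx":0,"dy":0,"dz":-0.2,"wx":0,"wy":0,"wz":0,"grip":0.75},{"dx":0,"dy":0,"dz":-0.35,"wx":0,"wy":0,"wz":0,"grip":0.75},{"dx":0,"dy":0,"dz":-0.5,"wx":0,"wy":0,"wz":0,"grip":0.75},{"dx":0,"dy":0,"dz":-0.5,"wx":0,"wy":0,"wz":0,"grip":0.75}]' 40; python3 go.py .48 .3 .25 2.85
```

```text
time: 32.17
ee_pos: [0.5018, -0.0464, 0.2322]
tool_rot: [0.452, 3.097, -0.0]
contact_force: [2.2, -0.5, -0.4]
grip_width: 0.0641
grip_force: 0.0
t 32.17 pos [ 0.5018 -0.0464  0.2322] yaw 2.851 j [ 0.66  0.42 -0.82  1.91  0.38  0.96  0.95] F [ 2.2 -0.5 -0.4] w 0.0641 0.0
d [ 0.479  1.303 -0.075] w [0.001 0.008 0.001]
```

```bash
python3 -m pendant '[{"dx":0.5,"dy":1,"dz":-0.1,"wx":0,"wy":0,"wz":0,"grip":0.75},{"dx":0.5,"dy":1,"dz":-0.1,"wx":0,"wy":0,"wz":0,"grip":0.75},{"dx":0.5,"dy":1,"dz":-0.1,"wx":0,"wy":0,"wz":0,"grip":0.75},{"dx":0.5,"dy":1,"dz":-0.1,"wx":0,"wy":0,"wz":0,"grip":0.75},{"dx":0.5,"dy":1,"dz":-0.1,"wx":0,"wy":0,"wz":0,"grip":0.75},{"dx":0.5,"dy":1,"dz":-0.1,"wx":0,"wy":0,"wz":0,"grip":0.75},{"dx":0.5,"dy":1,"dz":-0.1,"wx":0,"wy":0,"wz":0,"grip":0.75},{"dx":0.5,"dy":1,"dz":-0.1,"wx":0,"wy":0,"wz":0,"grip":0.75}]' 40; python3 - <<'E'
from h import *
a=get_image("top");b=get_image("side")[90:250,180:340,::-1]
cv2.imwrite("pics/c6.png",cv2.resize(a[90:275,195:450,::-1],None,fx=3.1,fy=3.1,interpolation=cv2.INTER_CUBIC))
cv2.imwrite("pics/c6s.png",cv2.resize(b,None,fx=3.5,fy=3.5,interpolation=cv2.INTER_CUBIC))
E
```

```text
time: 32.83
ee_pos: [0.447, 0.236, 0.2515]
tool_rot: [0.439, 3.109, 0.008]
contact_force: [-0.3, -0.3, 0.8]
grip_width: 0.0644
grip_force: 0.0
```

View pics/c6.png

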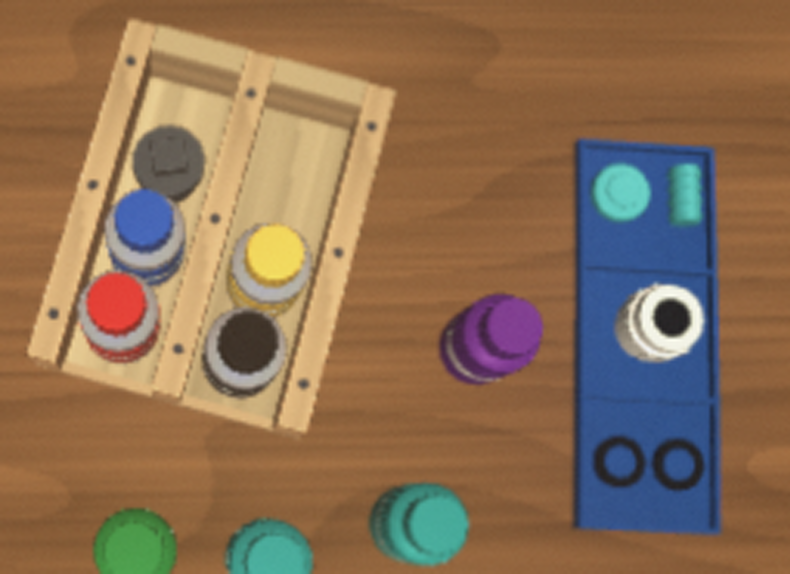

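View pics/c6s.png

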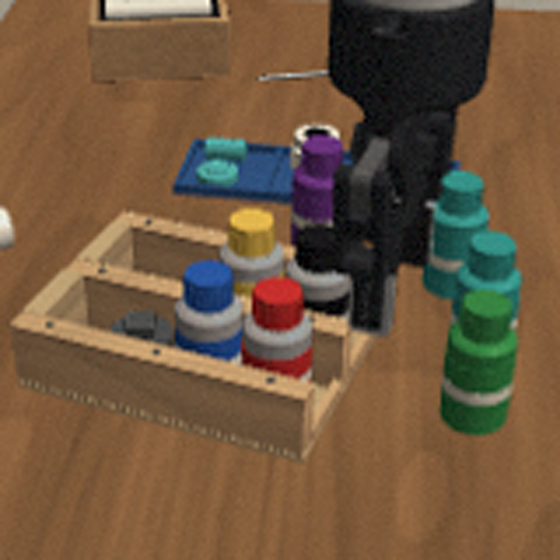

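The pictures show the union upright in the middle compartment at (660,322). The yellow tin (276,253) and black tin (248,342) are back within about 1 px of where they stood, and nothing else has moved. Handing in.

```bash
python3 -c "
from plant import *
print(finish_job())"
```

```text
the job is handed in; nothing more can be done
None
```

The job is handed in, finished in about 33 s of robot time: the union stands upright in the tray's middle compartment, and the yellow and black tins went to the tub and are back upright within about 1 mm of where they stood; nothing tipped and nothing else moved.

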